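Lock back the belt grinder's sprung tension arm

TASK

The belt is off the small bench grinder and a new one is to go on. Take the locking pin from the tool stand, put its shank into the forked end of the sprung tension arm, swing the arm back against its spring until the pin stands over the locking hole in the sloping deck, push the pin fully home and let go, so that the arm stays locked back. Leave the basket, the control unit and the bowl where they are.

Things in the scene. Friction and masses are not known exactly. Their poses are not given: they have to be found in the camera images.
- pin_grip (a point): Loose locking pin, 0.12 kg, round, 116 mm long: this is the centre of its black ribbed grip (28 mm diameter, 50 mm long); z runs from the tip up along the pin. Below the grip: a steel flange (34 mm diameter, 6 mm thick, underside 31 mm below this point), then the steel shank (12 mm diameter, 60 mm long, last 10 mm tapered). Starts upright in the tool stand, flange on the stand's top.
- pin_tip (a point): Lower end of the pin's shank, 91 mm below pin_grip on the pin's axis; axes as pin_grip.
- stand: Wooden tool stand, fixed, a block 110 (x) x 70 (y) x 70 mm high; origin at the centre of its underside. The pin stands in a 15.5 mm hole 66 mm deep at x = -32 mm; two short handpieces stand in it at x = +35 mm, up to 118 mm above the bench.
- lock_hole (a point): Mouth centre of the locking hole (16 mm diameter, 42 mm deep) in the grinder's flat white deck. The deck slopes 25 degrees, its front edge low; z is the deck's outward normal and the hole's axis, x points up the slope, y is level; z = 0 is the deck's surface. lock_hole lies 16 mm up the slope (x) and 78 mm to the +y side of the deck's centre.
- pivot (a point): Pivot of the tension arm, 15 mm above the deck; axes as lock_hole. The arm turns about this z axis; lock_hole is 150 mm from it.
- fork (a point): Centre of the notch in the forked end of the steel tension arm, 150 mm from the pivot, 15 mm above the deck; x points outwards along the arm, z is the deck's normal. The notch is 20 mm wide (y), open outwards, between two tines 10 mm wide reaching from 131 to 169 mm from the pivot; arm 8 to 22 mm above the deck. Its tension wheel (28 mm radius, 62 mm above the deck) is 75 mm from the pivot.
- tension_arm (a joint): Swing of the tension arm in rad about pivot's +z: 0 at rest against its stop (fork high on the slope), 0.61 with the notch centred over the locking hole, 0.70 at the end of its travel. A spring drives it back to 0: about 4 N at the fork at rest, 6 N at the hole. With the pin fully home its flange sits on the tines and the tip is 38 mm below the deck's surface.
- basket: Cream basket with old handpieces, loose bystander, 160 x 120 x 75 mm; origin under its centre.
- control_unit: White rounded control unit, loose bystander, 150 x 110 x 75 mm with a knob on top; origin under its centre.
- bowl: Black bowl, loose bystander, 110 mm across, 45 mm high; origin under its centre.
- grinder: Bench belt grinder, fixed, belt off; origin under its centre on the bench. Its deck, 240 mm up the slope by 330 mm wide, has its centre 125 mm above the origin. On the deck, in lock_hole's axes, stand two fixed wheels 62 mm high at (-86, +37) mm (28 mm radius) and (-86, -183) mm (45 mm radius) from lock_hole, with a steel platen 56 mm high between them along the lower edge.
Mind the look-alikes: they are no part of the job. Of the things like the part that bears pin_grip, leave any that is brown, orange or yellow; of the rest the larger one is meant.

How it is judged:
By the outcome, as a careful person would: the job done as asked, in the order asked, and still so for the second after the job is handed in, with the robot touching nothing.
It also fails if it takes over 54 s, if anything falls off the work surface, if the arm or the gripper's body presses on something with over 40 N, if the wrist force passes 120 N, or if a joint passes its speed limit or range.

ROBOT

A 7-joint arm with a two-finger parallel gripper is mounted at the origin on the work surface. World frame = base frame: x ahead of the robot, y to its left, z up, the work surface at z = 0. Lengths are in m, angles in rad, forces in N, time in s.
With the tool pointing down it reaches from about 0.425 to 0.825 m from the base axis. Payload 3.6 kg.
Tool frame: the origin (TCP) lies on the centre line of the jaws, within the pads' length; the fingertips stand 22 mm ahead of it and the grasp point (between the pads) lies 3 mm ahead of it (tip_reach is the z of the fingertips in the tool frame, in m); z points along the fingers, y is the direction in which the jaws open and shut (so a half turn about z gives the same grasp; the last joint's range is limited). The gripper opens to 93 mm and grips with 3 to 60 N. Pads are 15 mm wide; open, the fingers measure 128 mm over their backs; the gripper's body (75 mm by 188 mm) begins 65 mm behind the grasp point.
Start: joints at [1.185, 0.615, -0.013, 1.423, 0.008, 1.103, -0.04], TCP at [0.229, -0.608, 0.204] pointing down, gripper open.
Joint ranges: [-3.12, 3.12], [-0.3, 2.06], [-1.34, 1.32], [0.26, 2.42], [-1.36, 4.5], [0.01, 1.98], [-2.84, 2.84]. Speed limits (rad/s): [2.79, 2.79, 3.14, 3.14, 3.14, 3.14, 3.14].

INTERFACE

Orientations are given as [roll, pitch, yaw] about the fixed x, y, z axes, in that order (R = Rz(yaw) Ry(pitch) Rx(roll)).
In Python, from plant import get_state, camera, finish_job, masks_of, mark_of, tip_reach gives the robot as it stands. The module is installed in compiled form; this text tells all that it offers.
- The arm moves only by the shell command python3 -m pendant 'ROWS'. ROWS is JSON, a list of rows, each a list of 5 numbers: the opening, from 0 (shut) to 1 (fully open), then the shift along the tool's x, y, z in mm, then the turn about the tool's z in rad. A call has exactly 5 rows; each row is the pose to reach, as a shift and turn from the pose commanded when the call began, along the tool's axes at that moment; what a row does not reach only later rows make up. A row lasts 1/10 s, in which the tool goes at most 50 mm and 8.59 degrees, less where a joint would pass 70% of its speed; a pose out of reach is approached as far as the arm can. A call with a gripper value outside its range is refused whole. The fingers move at their own pace and stop on an object; the grip force is fixed at half the most. Time passes only in rows, so rows that repeat a pose let the fingers close, or fill a call up. It gives the time, the measured TCP pose, the force and the opening at its end, in the units of the state.
- get_state(): the state, without advancing time (a new reading comes with each control period).
- camera(name): name is "side" or "top" or "wrist"; returns a dict with "image" (384x512x3 uint8, red, green, blue), "fx", "fy", "cx", "cy" (pixels), "pose" (4x4, takes a point from camera to world coordinates); the wrist camera has in their place "tool_from_camera" (4x4, takes a point from camera to tool coordinates, whose origin is the TCP and whose axes are the flange's). Camera axes: x right, y down, z forward; pixel columns grow to the right and rows downward; lengths in m; the calibration is good to about 2 mm. A picture is of the moment at which its call begins: read the wrist's pose just before it. There is no depth.
- finish_job(): hands the job in, once; it reports no verdict.
Trained networks look in the newest picture that a camera, given by its name, has taken for a name from the list of things; names that differ only in an ending like _2 or _b are one class to them, and where a whole thing is asked for, a point or a joint stands for the part that bears it (a point fixed in the world has none). Each returns a list of dicts, best first, with "conf" (0 to 1); they miss things now and then, are a little off and sometimes report something else, mostly with a low value. They report only what shows in the picture. A call takes as long as a camera call. They do not tell look-alikes from the thing itself.
- masks_of(camera, name): "mask" (384x512 bool, what is visible of it).
- mark_of(camera, name): "location" ([x, y, z] in m, in world coordinates, good to about 4 mm: a listed point, or the origin of a listed thing).
The state is a dict: "t": time; "joints": joint angles; "dq": joint speeds; "joint_torque": joint torques, N m; "ee_pos": TCP position; "eef_rot": TCP orientation; "ft_force": force on the tool from outside, world axes, zero at the start; "wrist_torque": the same for the moment, N m; "width": opening from 0.0 (shut) to 1.0 (fully open).
Only numpy, scipy, OpenCV 4.12 (cv2) and the standard library are available. Lean on these libraries where they do the work, as an engineer would, in place of code of your own. Each camera call takes 0.05 s, during which the arm holds its last target.

## Working session

There is one attempt and no reset: what is moved stays moved. The work goes in short steps, Python scripts to look and compute and a shell command to move; the robot and the scene stay as the last step left them, time stands still between calls to the robot, and variables do not carry over. Pictures are saved under pics/ and viewed, and the job is handed in when it is done.

```bash
mkdir -p pics; python3 - <<'E'
from plant import *
import cv2,numpy as np
s=get_state(); print({k:np.round(v,3).tolist() for k,v in s.items()}, tip_reach)
for c in ["side","top","wrist"]:
    d=camera(c); cv2.imwrite(f"pics/{c}0.png",d["image"][:,:,::-1])
    print(c,d["fx"],d["cx"],d["cy"],np.round(d.get("pose",d.get("tool_from_camera")),3).tolist())
    for n in ["pin_grip","pin_tip","stand","lock_hole","pivot","fork","grinder","basket","control_unit","bowl"]:
        print(n,[(np.round(m["location"],3).tolist(),round(m["conf"],2)) for m in mark_of(c,n)][:4])
E
```

```text
{'t': 0.0, 'joints': [1.185, 0.616, -0.013, 1.425, 0.008, 1.103, -0.04], 'dq': [0.0, -0.0, -0.0, 0.0, -0.0, -0.001, -0.0], 'joint_torque': [-0.001, -45.894, 0.209, -16.575, -0.061, 0.021, 0.0], 'ee_pos': [0.229, -0.608, 0.203], 'eef_rot': [-3.139, 0.0, 0.36], 'ft_force': [1.044, 0.633, 0.891], 'wrist_torque': [-0.023, -0.022, 0.035], 'width': 1.0} 0.022
side 402.1827252490162 253.44997124022035 194.00448199844217 [[0.998, -0.025, 0.056, 0.452], [-0.061, -0.567, 0.822, -1.075], [0.011, -0.823, -0.567, 0.838], [0.0, 0.0, 0.0, 1.0]]
pin_grip [([0.322, -0.378, 0.09], 0.84), ([0.409, -0.37, 0.1], 0.77), ([0.682, 0.395, -0.004], 0.73), ([0.471, -0.467, 0.074], 0.64)]
pin_tip [([0.408, -0.277, 0.003], 0.64), ([0.314, -0.378, -0.002], 0.62), ([0.551, -0.403, -0.003], 0.59), ([0.472, -0.47, -0.002], 0.47)]
stand [([0.444, -0.356, -0.0], 0.91)]
lock_hole [([0.679, -0.383, -0.002], 0.61), ([0.613, 0.051, 0.134], 0.58)]
pivot [([0.578, -0.097, 0.134], 0.82)]
fork []
grinder [([0.594, -0.029, 0.002], 0.81)]
basket [([0.449, 0.363, 0.002], 0.66)]
control_unit [([0.679, -0.381, -0.002], 0.59)]
bowl
[... 494 characters left out ...]
36], 0.44)]
stand [([0.444, -0.364, 0.002], 0.83), ([0.684, 0.396, -0.002], 0.21)]
lock_hole [([0.605, 0.052, 0.131], 0.82)]
pivot [([0.578, -0.097, 0.139], 0.59)]
fork [([0.674, 0.006, 0.178], 0.84)]
grinder [([0.598, -0.028, 0.001], 0.68)]
basket [([0.45, 0.363, 0.004], 0.65)]
control_unit [([0.682, -0.383, -0.002], 0.73)]
bowl [([0.681, 0.399, -0.002], 0.61)]
wrist 265.82823006710066 255.71601933058824 190.3473385048771 [[0.0, -0.956, -0.292, 0.08], [1.0, 0.0, -0.0, 0.001], [0.0, -0.292, 0.956, -0.18], [0.0, 0.0, 0.0, 1.0]]
pin_grip [([0.315, -0.372, 0.096], 0.97)]
pin_tip [([0.317, -0.374, -0.002], 0.77)]
stand []
lock_hole []
pivot []
fork []
grinder []
basket []
control_unit []
bowl []
```

View pics/side0.png

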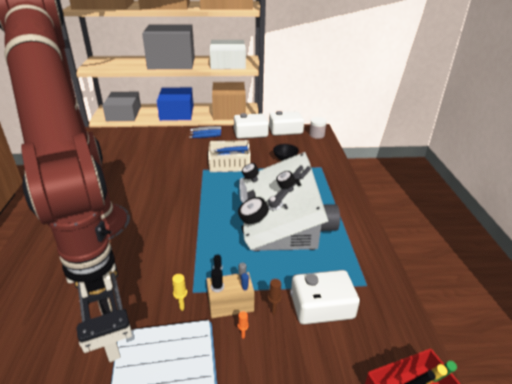

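View pics/top0.png

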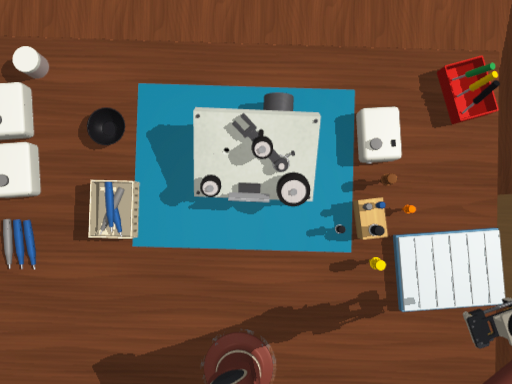

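View pics/wrist0.png

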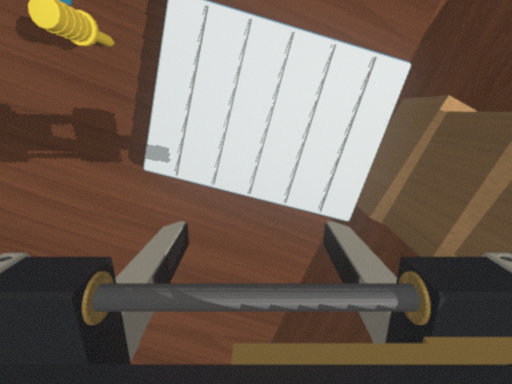

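The target is the black pin in the stand, near (0.411, -0.366) in the world frame. The small black pin on the mat and the yellow, orange and brown ones are decoys. The pendant only allows a turn about tool z, so the pin will have to be pivoted 25° between the pads. Next I'll measure more precisely.

```bash
cat > h.py <<'E'
import numpy as np,cv2,pickle
from scipy.spatial.transform import Rotation as R
def snap(c,tag):
    from plant import camera,get_state
    s=get_state(); d=camera(c)
    if c=="wrist":
        T=np.eye(4);T[:3,:3]=R.from_euler('xyz',s["eef_rot"]).as_matrix();T[:3,3]=s["ee_pos"]
        d["pose"]=T@d["tool_from_camera"]
    d["state"]=s
    pickle.dump(d,open(f"pics/{tag}.pkl","wb"));return d
def load(tag): return pickle.load(open(f"pics/{tag}.pkl","rb"))
def ray(d,px):
    v=np.array([(px[0]-d["cx"])/d["fx"],(px[1]-d["cy"])/d["fy"],1.]);P=np.array(d["pose"])
    v=P[:3,:3]@v;return P[:3,3],v/np.linalg.norm(v)
def at_z(d,px,z):
    o,v=ray(d,px);return o+v*(z-o[2])/v[2]
def proj(d,p):
    P=np.linalg.inv(np.array(d["pose"]));q=P[:3,:3]@np.asarray(p)+P[:3,3]
    return np.array([d["fx"]*q[0]/q[2]+d["cx"],d["fy"]*q[1]/q[2]+d["cy"]])
def tri(*a):
    A=np.zeros((3,3));b=np.zeros(3)
    for d,px in a:
        o,v=ray(d,px);M=np.eye(3)-np.outer(v,v);A+=M;b+=M@o
    p=np.linalg.solve(A,b);return p,[np.round(proj(d,p)-px,1) for d,px in a]
def crop(d,name,x0,y0,w,h,k):
    im=cv2.resize(d["image"][y0:y0+h,x0:x0+w,::-1],None,fx=k,fy=k,interpolation=cv2.INTER_CUBIC);cv2.imwrite(f"pics/{name}.png",im)
def status(s):
    print("t",round(s["t"],2),"pos",np.round(s["ee_pos"],4),"rot",np.round(s["eef_rot"],3),"F",np.round(s["ft_force"],1),"M",np.round(s["wrist_torque"],2),"w",round(s["width"],3),"j",np.round(s["joints"],2))
E
python3 - <<'E'
from h import *
from plant import get_state
t=snap("top","top1");s=snap("side","side1")
crop(t,"topc",180,80,150,130,5);crop(s,"sidec",160,140,190,180,4)
crop(t,"stc",320,160,100,120,5)
status(get_state())
E
```

```text
t 1.75 pos [ 0.2289 -0.6084  0.204 ] rot [-3.142 -0.     0.36 ] F [ 0.4 -0.7 -0.1] M [0.01 0.02 0.02] w 0.996 j [ 1.18  0.61 -0.01  1.42  0.01  1.1  -0.04]
```

View pics/topc.png

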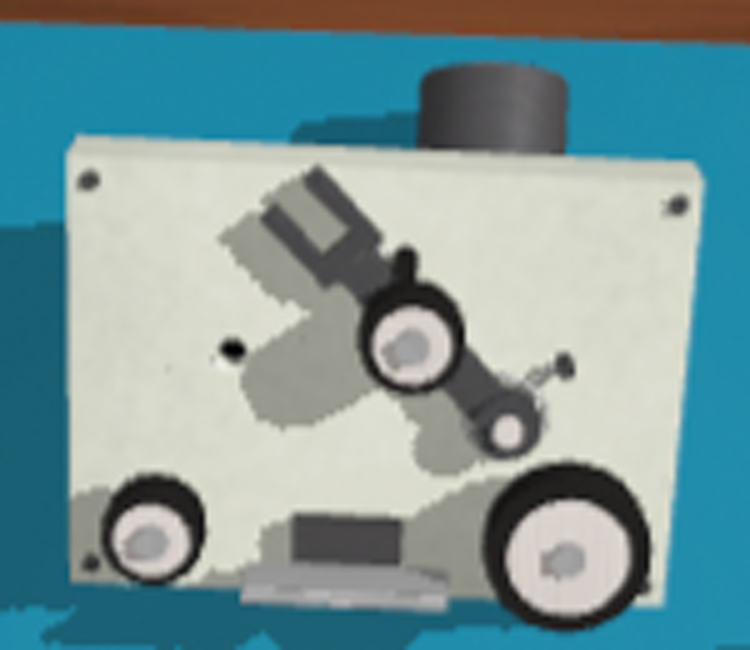

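View pics/sidec.png

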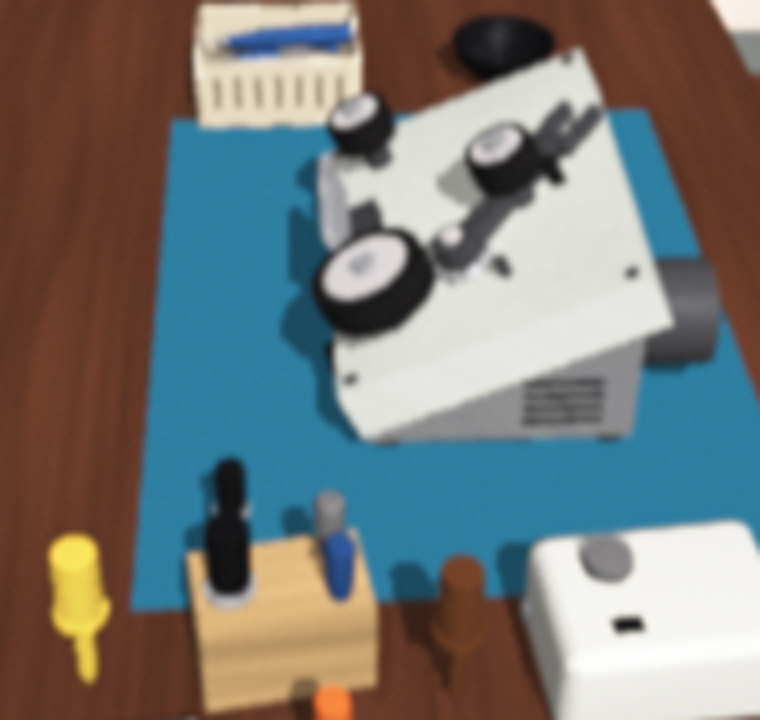

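View pics/stc.png

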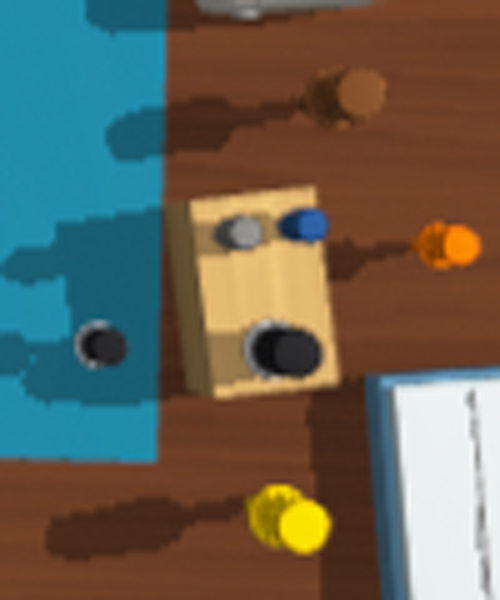

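```bash
cat > fit.py <<'E'
from h import *
from scipy.optimize import least_squares
t=load("top1");s=load("side1")
a=np.radians(25)
def deck(p):
    x,y,yaw=p;Z=R.from_euler('z',yaw).as_matrix()
    M=Z@R.from_euler('y',-a).as_matrix()   # x up slope
    return M,np.array([x,y,0.125])
def pt(p,u):
    M,c=deck(p);return c+M@np.array(u)
def T(x,y): return np.array([180+(x+.5)/5-.5,80+(y+.5)/5-.5])
def S(x,y): return np.array([160+(x+.5)/4-.5,140+(y+.5)/4-.5])
L=np.array([.016,.078,0])
obs=[(t,T(232,349),L),(t,T(70,155),[.12,.165,0]),(t,T(704,182),[.12,-.165,0]),(t,T(72,582),[-.12,.165,0]),(t,T(664,606),[-.12,-.165,0]),
 (t,T(151,535),L+[-.086,.037,.062]),(t,T(569,556),L+[-.086,-.183,.062]),
 (s,S(578,50),[.12,.165,0]),(s,S(672,323),[.12,-.165,0]),(s,S(363,438),[-.12,-.165,0]),(s,S(360,122),L+[-.086,.037,.062]),(s,S(365,278),L+[-.086,-.183,.062])]
f=lambda p:np.concatenate([proj(d,pt(p,u))-px for d,px,u in obs])
if __name__=="__main__":
    for sel in (range(12),range(7),range(7,12)):
        g=lambda p:np.concatenate([f(p)[2*i:2*i+2] for i in sel])
        r=least_squares(g,[.6,-.028,0],loss='soft_l1');p=r.x
        print(np.round(p,4),np.round(g(p).reshape(-1,2),1).tolist())
        print("hole",pt(p,L))
    r=least_squares(f,[.6,-.028,0],loss='soft_l1');p=r.x
    M,c=deck(p)
    # stand pin: grip top center triangulate
    print("fork mark->deck",(M.T@(np.array([.674,.006,.178])-c)-L),"pivot",(M.T@(np.array([.578,-.097,.1375])-c)-L))
    # px top: cap centre at (292,352) crop stc 
    print("pin grip top (z .126)",at_z(t,np.array([320,160])+np.array([294,352])/5,.126), "flange z.076",at_z(t,np.array([320,160])+np.array([268,349])/5,.073))
    print("from side: grip top",at_z(s,S(230,470),.126))
    print(tri((t,np.array([320,160])+np.array([294,352])/5),(s,S(230,468))))
E
python3 fit.py
```

```text
[ 0.5983 -0.0323 -0.0068] [[0.4, 0.0], [-0.3, -0.8], [0.4, -1.5], [0.4, -1.0], [0.6, -1.6], [0.7, 1.0], [0.9, -0.2], [0.4, -0.5], [-4.2, -11.3], [-5.7, -10.0], [-2.3, -3.9], [-0.4, -4.1]]
hole [0.61335147 0.04555093 0.13176189]
[ 0.5965 -0.0314 -0.0143] [[0.1, 0.5], [-0.4, -0.6], [0.4, -0.3], [-0.2, -0.8], [-0.1, -0.5], [0.0, 1.3], [0.2, 0.8]]
hole [0.61211872 0.04640889 0.13176189]
[ 0.601  -0.059   0.0224] [[0.9, 2.9], [0.2, -6.2], [-2.6, -3.1], [-2.0, 0.6], [2.2, 1.9]]
hole [0.61371483 0.01929405 0.13176189]
fork mark->deck [ 0.07474987 -0.03913745  0.01616167] pivot [-0.02873469 -0.14278811  0.01973051]
pin grip top (z .126) [ 0.40904002 -0.3679584   0.126     ] flange z.076 [ 0.40830457 -0.36774368  0.073     ]
from side: grip top [ 0.41321829 -0.32168195  0.126     ]
(array([ 0.41278074, -0.35813275,  0.16215663]), [array([-0. , -0.9]), array([-1.,  0.])])
```

```bash
python3 -m pendant '[[1,40,-26,0,0.12],[1,80,-51,0,0.24],[1,120,-77,0,0.374],[1,160,-102,0,0.374],[1,200,-127,0,0.374]]'; python3 - <<'E'
from h import *
d=snap("wrist","w1");status(d["state"]);cv2.imwrite("pics/w1.png",d["image"][:,:,::-1])
E
```

```text
t: 2.25
ee_pos: [0.3725, -0.4175, 0.2043]
eef_rot: [3.141, -0.001, -0.014]
ft_force: [0.8, -0.1, 0.1]
width: 1.001
t 2.25 pos [ 0.3725 -0.4175  0.2043] rot [ 3.141e+00 -1.000e-03 -1.400e-02] F [ 0.8 -0.1  0.1] M [ 0.06 -0.08 -0.06] w 1.001 j [ 0.76  0.47  0.07  1.69 -0.04  0.98 -0.74]
```

View pics/w1.png

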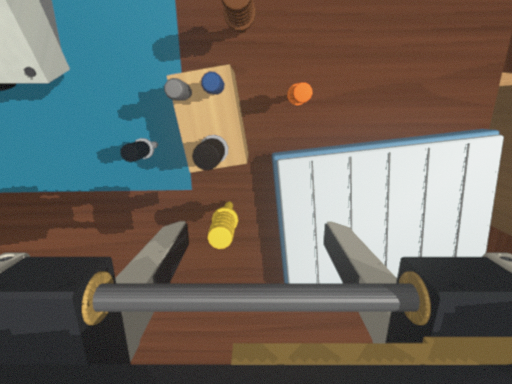

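The wrist view shows the black pin in the stand, with its cap at about (208,154). The small black decoy is at (137,150) and the yellow one at (222,232).

```bash
python3 - <<'E'
from h import *
t=load("top1");s=load("side1");w=load("w1")
crop(w,"w1c",150,50,120,140,5)
pt=np.array([320,160])+np.array([294,352])/5
print(tri((t,pt),(w,np.array([208,154.]))), at_z(w,(208,154),.126))
E
```

```text
(array([ 0.40914623, -0.37115697,  0.11352851]), [array([-0.1, -0.2]), array([0.2, 0.6])]) [ 0.41171446 -0.37328462  0.126     ]
```

View pics/w1c.png

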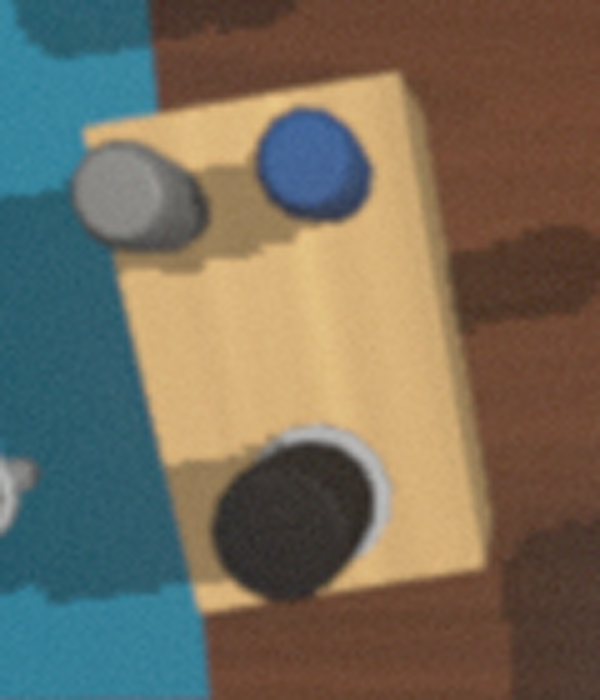

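```bash
python3 -m pendant '[[1,19,-23,0,0],[1,38,-46,0,0],[1,38,-46,20,0],[1,38,-46,40,0],[1,38,-46,40,0]]'; python3 - <<'E'
from h import *
d=snap("wrist","w2");status(d["state"]);cv2.imwrite("pics/w2.png",d["image"][:,:,::-1])
for p in [(.411,-.371,.126),(.411,-.371,.076)]: print(proj(d,p))
E
```

```text
t: 2.8
ee_pos: [0.4086, -0.3722, 0.1618]
eef_rot: [-3.138, 0.004, -0.013]
ft_force: [-0.2, 0.2, -0.3]
width: 1.001
t 2.8 pos [ 0.4086 -0.3722  0.1618] rot [-3.138  0.004 -0.013] F [-0.2  0.2 -0.3] M [ 0.02 -0.    0.07] w 1.001 j [ 0.66  0.51  0.06  1.76 -0.04  0.87 -0.85]
[252.3567085  203.55283227]
[253.11681626 187.04752529]
```

View pics/w2.png

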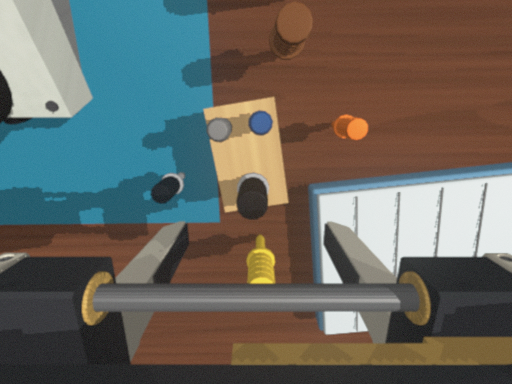

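```bash
python3 -m pendant '[[1,2,-1,20,0],[1,2,-1,40,0],[1,2,-1,58,0],[1,2,-1,58,0],[0.6,2,-1,58,0]]'; python3 -m pendant '[[0,0,0,0,0],[0,0,0,0,0],[0,0,0,0,0],[0,0,0,0,0],[0,0,0,0,0]]'; python3 - <<'E'
from h import *
d=snap("wrist","w3");status(d["state"]);cv2.imwrite("pics/w3.png",d["image"][:,:,::-1])
E
```

```text
t: 3.35
ee_pos: [0.4124, -0.3735, 0.1071]
eef_rot: [3.141, -0.001, -0.015]
ft_force: [0.3, 0.5, 1.1]
width: 0.951
t: 3.85
ee_pos: [0.4121, -0.3726, 0.1063]
eef_rot: [3.142, -0.0, -0.014]
ft_force: [-1.1, 0.6, 1.1]
width: 0.536
t 3.85 pos [ 0.4121 -0.3726  0.1063] rot [ 3.142 -0.    -0.014] F [-1.1  0.6  1.1] M [ 0.03  0.05 -0.03] w 0.536 j [ 0.66  0.59  0.05  1.82 -0.05  0.74 -0.85]
```

View pics/w3.png

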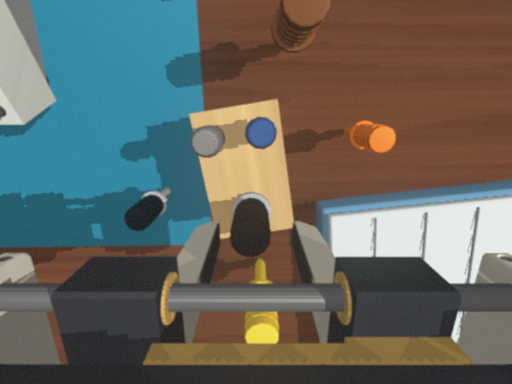

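```bash
python3 -m pendant '[[0,0,0,0,0],[0,0,0,0,0],[0,0,0,0,0],[0,0,0,0,0],[0,0,0,0,0]]';python3 - <<'E'
from h import *
from plant import get_state
status(get_state())
E
```

```text
t: 4.4
ee_pos: [0.412, -0.3721, 0.106]
eef_rot: [-3.141, 0.0, -0.014]
ft_force: [0.5, 0.8, 1.6]
width: 0.289
t 4.4 pos [ 0.412  -0.3721  0.106 ] rot [-3.141  0.    -0.014] F [0.5 0.8 1.6] M [ 0.46  0.   -0.02] w 0.289 j [ 0.66  0.59  0.05  1.82 -0.05  0.74 -0.85]
```

```bash
python3 -m pendant '[[0,0,0,-15,0],[0,0,0,-30,0],[0,0,0,-50,0],[0,0,0,-50,0],[0,0,0,-50,0]]';python3 - <<'E'
from h import *
d=snap("wrist","w4");status(d["state"]);cv2.imwrite("pics/w4.png",d["image"][:,:,::-1])
d=snap("side","s4");crop(d,"s4",130,190,150,140,5)
E
```

```text
t: 4.9
ee_pos: [0.4117, -0.3728, 0.1557]
eef_rot: [3.141, 0.0, -0.014]
ft_force: [-0.0, -0.2, -2.1]
width: 0.287
t 4.9 pos [ 0.4117 -0.3728  0.1557] rot [ 3.141  0.    -0.014] F [-0.  -0.2 -2.1] M [ 0.03 -0.05 -0.  ] w 0.287 j [ 0.66  0.52  0.06  1.77 -0.04  0.86 -0.85]
```

View pics/s4.png

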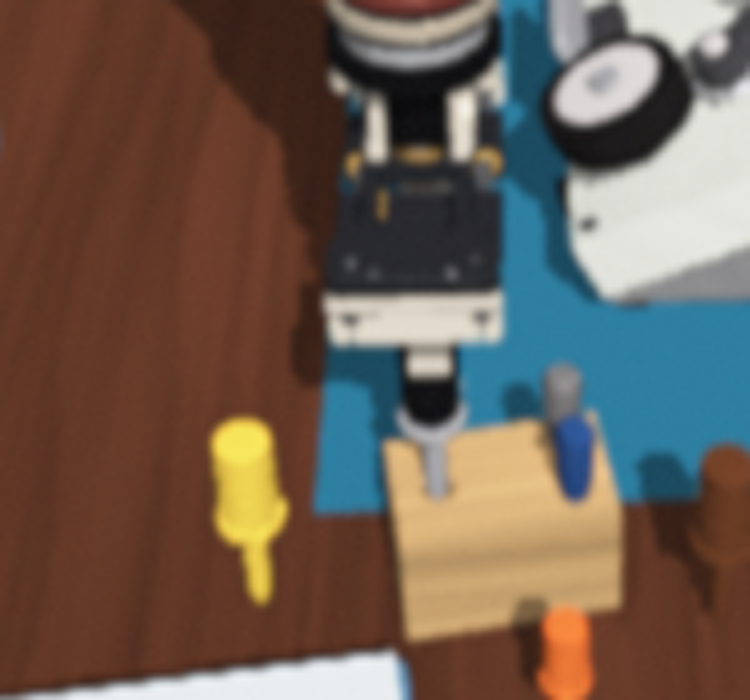

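View pics/w4.png

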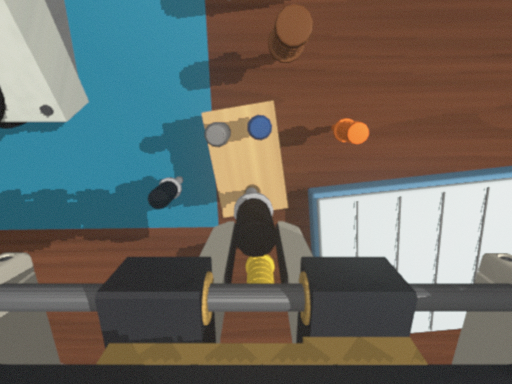

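The side view shows the pin lifted, with its tip still in the stand hole. Next I'll tilt it by drawing the grip towards -x against the rim of the hole.

```bash
python3 -m pendant '[[0,-8,0,0,0],[0,-16,0,0,0],[0,-27,0,2,0],[0,-38,0,5,0],[0,-38,0,5,0]]';python3 - <<'E'
from h import *
status(snap("wrist","w5")["state"])
d=snap("side","s5");crop(d,"s5",130,190,150,140,5)
E
```

```text
t: 5.5
ee_pos: [0.3711, -0.3721, 0.1507]
eef_rot: [-3.14, 0.003, -0.017]
ft_force: [0.8, 0.3, 0.1]
width: 0.287
t 5.5 pos [ 0.3711 -0.3721  0.1507] rot [-3.14e+00  3.00e-03 -1.70e-02] F [0.8 0.3 0.1] M [ 0.13 -0.21 -0.05] w 0.287 j [ 0.7   0.49  0.06  1.85 -0.04  0.81 -0.8 ]
```

View pics/s5.png

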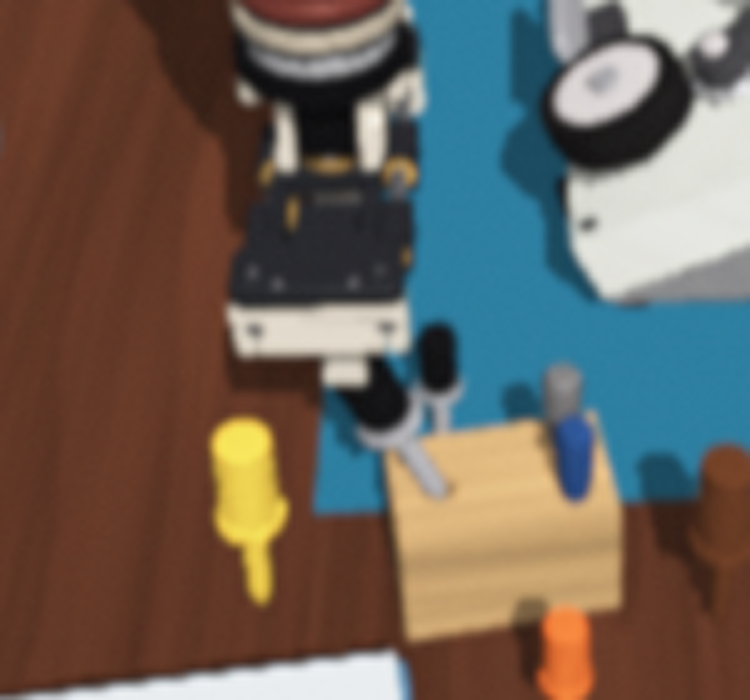

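```bash
cat >> fit.py <<'E'
P0=np.array([.5965,-.0314,-.0143])
def tcp_for(u,h,p=P0,l=.093,tilt=25):
    """TCP so that the pin tip is h above deck at deck coords u (rel lock); grasp l above tip, pin tilt from vertical"""
    M,c=deck(p)
    tip=pt(p,L+np.array([u[0],u[1],h]))
    b=np.radians(tilt);Z=R.from_euler('z',p[2]).as_matrix()
    g=tip+l*(Z@np.array([-np.sin(b),0,np.cos(b)]))
    return g+[0,0,.003]
E
python3 -c "
from fit import *
for u,h in [((.079,-.0436),.07),((.079,-.0436),.005),((0,0),.005),((0,0),-.038)]: print(tcp_for(u,h))"
python3 -m pendant '[[0,-5,0,-12,0],[0,-5,0,-45,0],[0,-5,0,-90,0],[0,35,-30,-120,0],[0,60,-70,-120,0]]'
```

```text
[0.61420261 0.00275035 0.3158769 ]
[0.64166998 0.00235754 0.2569669 ]
[0.57070245 0.04697691 0.22358006]
[0.58887318 0.04671705 0.18460882]
t: 6.1
ee_pos: [0.4342, -0.3102, 0.2757]
eef_rot: [3.134, -0.008, -0.021]
ft_force: [1.6, 0.3, -1.3]
width: 0.288
```

```bash
python3 -m pendant '[[0,23,-39,-15,0],[0,46,-78,-30,0],[0,69,-117,-45,0],[0,94,-159,-45,0],[0,119,-201,-45,0]]'; python3 -m pendant '[[0,25,-42,0,0],[0,50,-84,0,0],[0,62,-105,0,0],[0,62,-105,0,0],[0,62,-105,0,0]]'; python3 - <<'E'
from h import *
d=snap("wrist","w6");status(d["state"]);cv2.imwrite("pics/w6.png",d["image"][:,:,::-1])
d=snap("side","s6");crop(d,"s6",200,90,180,170,4)
E
```

```text
t: 6.6
ee_pos: [0.5549, -0.1057, 0.3173]
eef_rot: [3.141, -0.001, -0.015]
ft_force: [1.6, -0.3, -1.1]
width: 0.293
t: 7.1
ee_pos: [0.6174, -0.0033, 0.3158]
eef_rot: [3.14, 0.001, -0.014]
ft_force: [-0.2, -0.3, -0.8]
width: 0.286
t 7.1 pos [ 0.6174 -0.0033  0.3158] rot [ 3.14e+00  1.00e-03 -1.40e-02] F [-0.2 -0.3 -0.8] M [-0.    0.04 -0.04] w 0.286 j [-0.01  0.49 -0.04  1.34  0.02  1.32 -1.63]
```

View pics/s6.png

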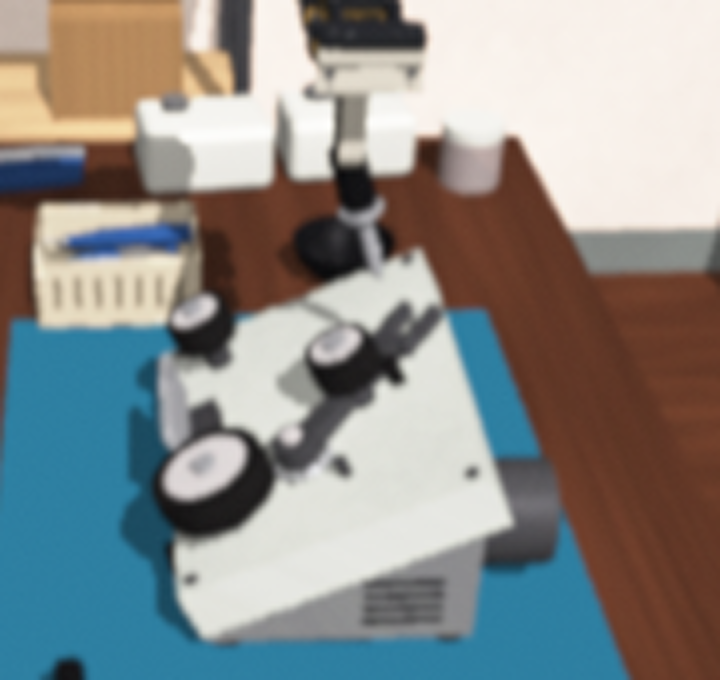

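View pics/w6.png

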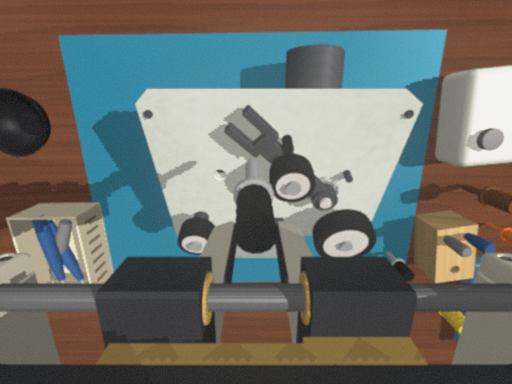

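```bash
python3 - <<'E'
from h import *
d=load("w6");crop(d,"w6c",170,80,170,140,4.6)
d=load("s6");crop(d,"s6c",265,90,60,90,8)
E
```

```text
(no output)
```

View pics/w6c.png

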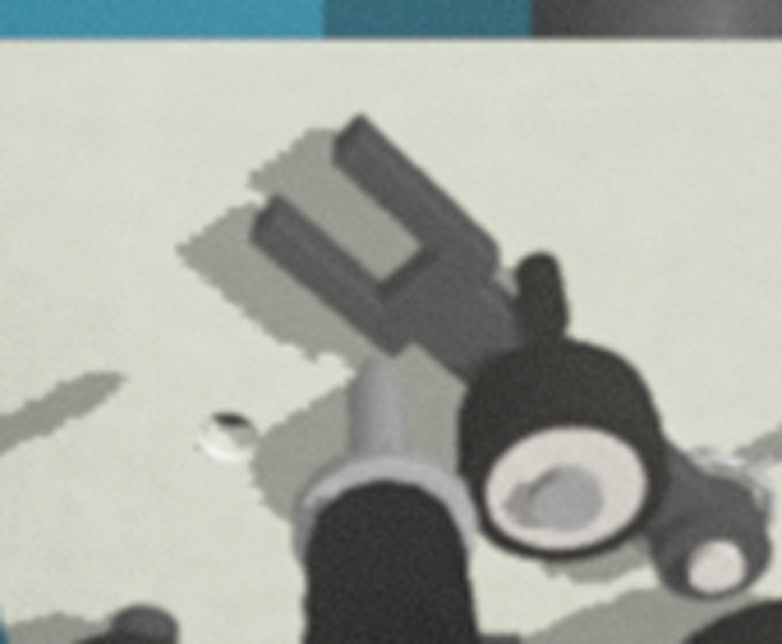

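View pics/s6c.png

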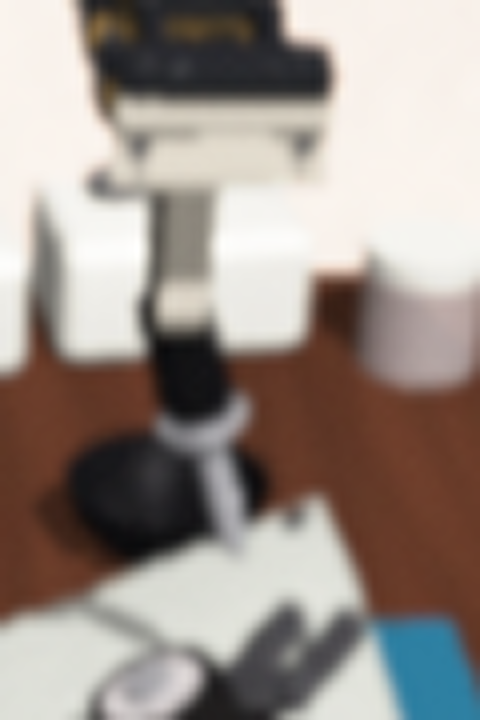

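```bash
python3 - <<'E'
from h import *
from plant import *
from fit import *
d=snap("wrist","w7");status(d["state"])
for n in ["fork","lock_hole","pivot","pin_tip","pin_grip"]:
    print(n,[(np.round(m["location"],4).tolist(),round(m["conf"],2),np.round(proj(d,m["location"]),1).tolist()) for m in mark_of("wrist",n)][:3])
C=lambda x,y:np.array([170+(x+.5)/4.6-.5,80+(y+.5)/4.6-.5])
obs2=obs[:7]+[(d,C(228,437),L),(d,np.array([345,245.]),L+[-.086,-.183,.062])]
for o in (obs2,obs2[:7],obs2[7:]):
    g=lambda p:np.concatenate([proj(q,pt(p,u))-px for q,px,u in o])
    p=least_squares(g,P0).x
    print(p,pt(p,L),np.round(g(p),1))
print("tri hole",tri((load("top1"),obs[0][1]),(d,C(228,437))))
print("tip px",C(375,375))
for tl in (20,25,30):
    b=np.radians(tl);s=d["state"];Z=R.from_euler('xyz',s["eef_rot"]).as_matrix();l=.093
    tip=np.array(s["ee_pos"])+Z@np.array([l*np.sin(b),0,.003+l*np.cos(b)]); print(tl,proj(d,tip),tip,"side",proj(load("s6"),tip), "fl",proj(load("s6"),np.array(s["ee_pos"])+Z@np.array([.03*np.sin(b),0,.003+.03*np.cos(b)])))
E
```

```text
t 7.2 pos [ 0.6173 -0.0053  0.3162] rot [ 3.14   0.    -0.017] F [-0.6 -0.9 -1.2] M [0.04 0.02 0.  ] w 0.286 j [-0.    0.49 -0.04  1.34  0.02  1.32 -1.63]
fork [([0.677, 0.0044, 0.1801], 0.82, [244.7, 127.9]), ([0.6868, 0.3946, -0.0011], 0.72, [32.4, 119.3]), ([0.6485, -0.0023, 0.2269], 0.39, [250.4, 159.5])]
lock_hole [([0.453, 0.3643, -0.0051], 0.72, [78.0, 235.3]), ([0.6238, -0.0084, 0.3149], 0.44, [257.3, 214.5])]
pivot [([0.5814, -0.0997, 0.1348], 0.65, [320.8, 193.1]), ([0.6773, 0.0061, 0.1811], 0.2, [243.2, 127.8])]
pin_tip [([0.4102, -0.2754, -0.0019], 0.82, [384.5, 249.6]), ([0.6518, -0.0024, 0.2277], 0.73, [250.4, 156.4]), ([0.4662, -0.4697, 0.0014], 0.65, [484.5, 224.3])]
pin_grip [([0.3189, -0.3745, 0.0932], 0.77, [455.4, 318.2]), ([0.5523, -0.402, 0.0915], 0.7, [501.1, 199.1]), ([0.4125, -0.2779, 0.0693], 0.63, [403.9, 267.9])]
[ 0.59649141 -0.03189998 -0.01208325] [0.61193375 0.04591911 0.13176189] [ 0.2  0.6 -0.3 -0.4  0.5 -0.5  0.  -0.7  0.2 -0.6  0.3  1.4  0.5  0.7
 -1.3 -1.1  0.5  1.1]
[ 0.59665867 -0.03137535 -0.01450202] [0.61228919 0.04640616 0.13176189] [ 0.1  0.4 -0.4 -0.7  0.4 -0.4 -0.2 -0.9 -0.1 -0.5  0.   1.3  0.2  0.7]
[ 0.59620928 -0.03223282 -0.00625382] [0.61119771 0.04567497 0.13176189] [-1.1 -0.6  1.2  0.8]
tri hole (array([0.61222961, 0.04475901, 0.13823653]), [array([0.6, 0.2]), array([-1.1, -0.2])])
tip px [251.13043478 161.13043478]
20 [253.94324991 158.66841855] [ 0.64907308 -0.00597787  0.22575116] side [294.18066067 159.20949808] fl [288.36577845 141.99069536]
25 [253.9113812  151.84443897] [ 0.65656883 -0.00610021  0.22885324] side [296.6782531  158.29759303] fl [289.19161922 141.68169294]
30 [253.8744017 145.1411216] [ 0.66376576 -0.00621616  0.23259689] side [299.10048452 157.2013914 ] fl [289.99028137 141.3104973 ]
```

```bash
python3 -m pendant '[[0,5,-4,10,0],[0,11,-8,20,0],[0,15,-8,30,0],[0,15,-8,30,0],[0,15,-8,30,0]]'; python3 - <<'E'
from h import *
d=snap("wrist","w8");status(d["state"]);crop(d,"w8c",170,80,170,140,4.6)
d=snap("side","s8");crop(d,"s8c",260,110,90,90,7)
E
```

```text
t: 8.0
ee_pos: [0.633, 0.0049, 0.2849]
eef_rot: [3.141, 0.002, -0.014]
ft_force: [0.5, 0.3, -1.4]
width: 0.284
t 8.0 pos [0.633  0.0049 0.2849] rot [ 3.141e+00  2.000e-03 -1.400e-02] F [ 0.5  0.3 -1.4] M [0.08 0.02 0.02] w 0.284 j [-0.02  0.53 -0.04  1.35  0.02  1.27 -1.65]
```

View pics/w8c.png

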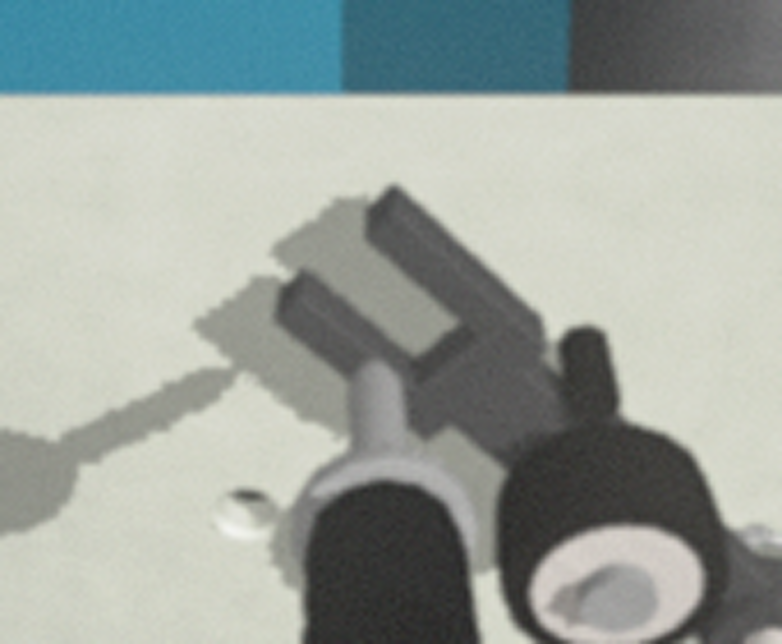

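View pics/s8c.png

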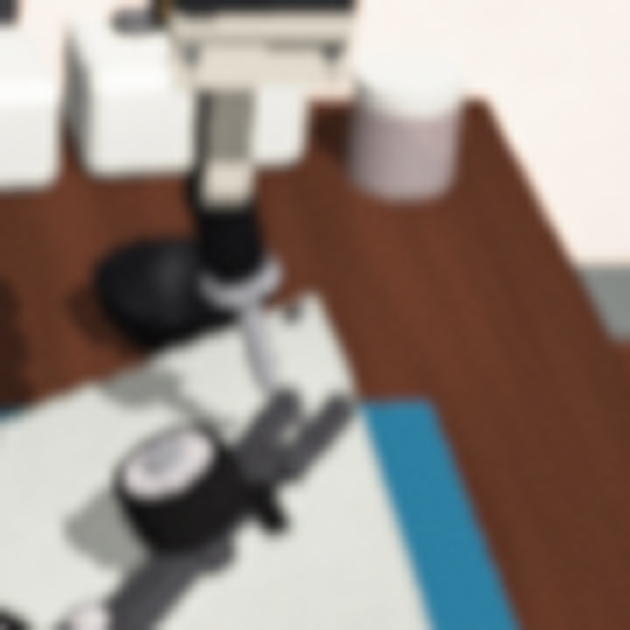

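```bash
python3 - <<'E'
from fit import *
P=np.array([.5965,-.0319,-.0121]);M,c=deck(P);n=M[:,2]
d=load("w8");C=lambda x,y:np.array([170+(x+.5)/4.6-.5,80+(y+.5)/4.6-.5])
def pl(px,h):
    o,v=ray(d,px);q=c+n*h;return o+v*(n@(q-o))/(n@v)
f=pl(C(391,296),.022)-.007*n
print("fork",f,"deck rel lock",M.T@(f-pt(P,L)))
h=pl(C(247,515),0);print("hole",h,pt(P,L))
s=d["state"];Z=R.from_euler('xyz',s["eef_rot"]).as_matrix()
for tl in (19,21,23):
  b=np.radians(tl); tip=np.array(s["ee_pos"])+Z@np.array([.093*np.sin(b),-.0027,.003+.093*np.cos(b)]);print(tl,tip,proj(d,tip),"obs",C(377,368))
  print(" deck",M.T@(tip-pt(P,L)), "move",Z.T@(f-.009*n-tip)*1000)
E
```

```text
fork [0.68166705 0.00351911 0.18106197] deck rel lock [ 0.08448631 -0.04155299  0.015     ]
hole [0.60989161 0.04603378 0.13080444] [0.61194364 0.04591883 0.13176189]
19 [0.66312028 0.0071414  0.19390572] [251.33161914 160.04006097] obs [251.56521739 159.60869565]
 deck [ 0.07306674 -0.03815537  0.03449654] move [22.43308107  3.34714957 20.96561259]
21 [0.66617212 0.0070985  0.19501111] [251.30105847 157.28873543] obs [251.56521739 159.60869565]
 deck [ 0.07630007 -0.03816134  0.03420848] move [19.38270013  3.34714957 22.07586046]
23 [0.66918353 0.0070562  0.19622234] [251.26856074 154.55444084] obs [251.56521739 159.60869565]
 deck [ 0.07954149 -0.0381672   0.03403343] move [16.37292448  3.34714957 23.29188875]
```

```bash
python3 -m pendant '[[0,7,3.5,-3,0],[0,7,3.5,-3,0],[0,9,3.5,1,0],[0,10,3.5,3,0],[0,10,3.5,3,0]]'; python3 - <<'E'
from h import *
d=snap("wrist","w9");status(d["state"]);crop(d,"w9c",170,80,170,140,4.6)
d=snap("side","s9");crop(d,"s9c",260,110,90,90,7)
E
```

```text
t: 8.6
ee_pos: [0.6427, 0.0014, 0.282]
eef_rot: [-3.141, 0.001, -0.014]
ft_force: [-0.6, 0.4, -1.2]
width: 0.286
t 8.6 pos [0.6427 0.0014 0.282 ] rot [-3.141e+00  1.000e-03 -1.400e-02] F [-0.6  0.4 -1.2] M [0.01 0.06 0.01] w 0.286 j [-0.01  0.55 -0.04  1.32  0.02  1.27 -1.64]
```

View pics/w9c.png

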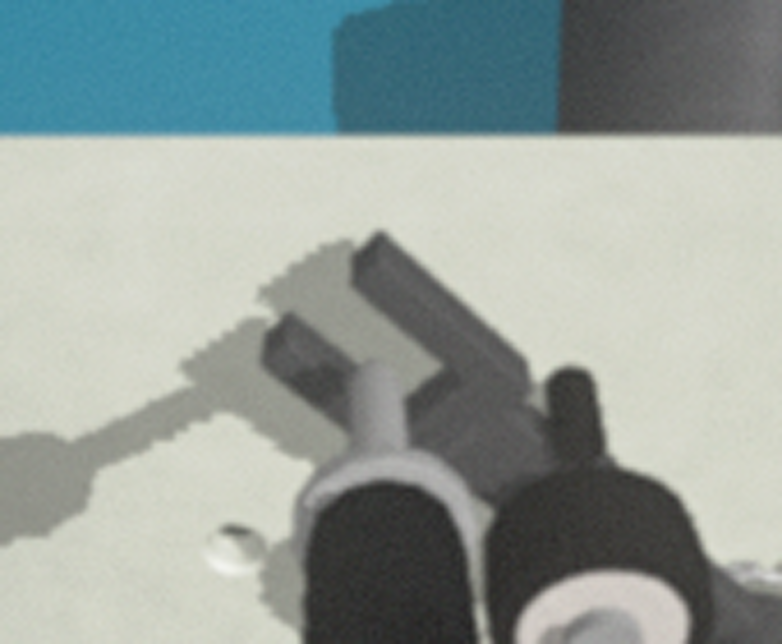

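View pics/s9c.png

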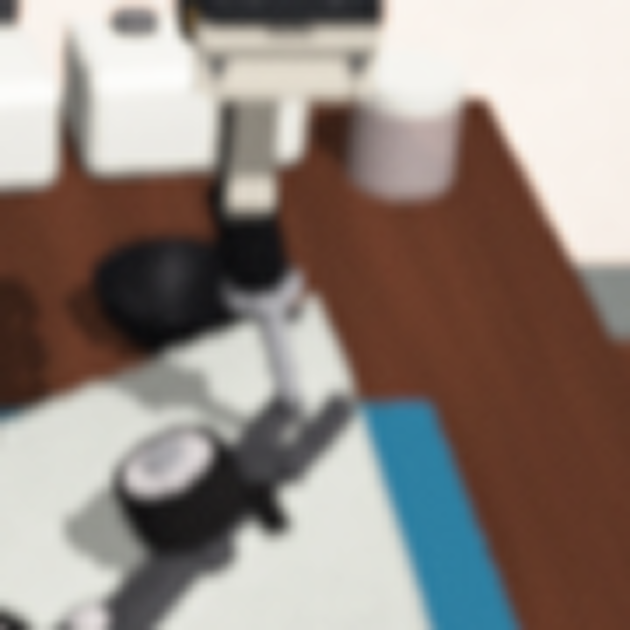

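```bash
python3 - <<'E'
from fit import *
P=np.array([.5965,-.0319,-.0121]);M,c=deck(P);n=M[:,2]
d=load("w9");C=lambda x,y:np.array([170+(x+.5)/4.6-.5,80+(y+.5)/4.6-.5])
def pl(px,h):
    o,v=ray(d,px);q=c+n*h;return o+v*(n@(q-o))/(n@v)
h0=pt(P,L)
for nm,x,y in [("R in end",352,285),("R in base",443,367),("L in end",308,322),("base L",405,405),("tine R top end",380,233),("tine L top end",287,315),("fork0",378,342)]:
    print(nm,np.round(1000*(M.T@(pl(C(x,y),.022)-h0)),1))
print("hole",np.round(1000*(M.T@(pl(C(236,550),0)-h0)),1))
s=d["state"];Z=R.from_euler('xyz',s["eef_rot"]).as_matrix()
for tl in (19,21,23):
  b=np.radians(tl); tip=np.array(s["ee_pos"])+Z@np.array([.093*np.sin(b),-.0027,.003+.093*np.cos(b)])
  print(tl,proj(d,tip),C(377,368),np.round(1000*(M.T@(tip-h0)),1),"side",proj(load("s9"),tip),"obs",260+288/7,110+405/7)
# ideal fork corners
ph=np.arctan2(.147,.0297)-.61;pv=np.array([-.0297,-.147]);e=np.array([np.cos(ph),np.sin(ph)]);q=np.array([-e[1],e[0]])
for r,w in [(.169,-.01),(.131,-.01),(.169,.01),(.131,.01),(.169,-.02),(.169,.02),(.15,0)]: print(r,w,np.round(1000*(pv+r*e+w*q),1))
E
```

```text
R in end [ 99.2 -36.4  22. ]
R in base [ 77.4 -56.7  22. ]
L in end [ 89.7 -26.4  22. ]
base L [ 66.6 -48.1  22. ]
tine R top end [111.9 -42.7  22. ]
tine L top end [ 91.6 -21.8  22. ]
fork0 [ 84.3 -41.9  22. ]
hole [-2.  -0.1 -0. ]
19 [251.3316325  160.03961236] [251.56521739 159.60869565] [ 80.7 -41.5  27.7] side [300.49498931 167.16355009] obs 301.14285714285717 167.85714285714286
21 [251.30107171 157.2882904 ] [251.56521739 159.60869565] [ 84.  -41.5  27.4] side [301.48646794 166.84671984] obs 301.14285714285717 167.85714285714286
23 [251.26857387 154.55399926] [251.56521739 159.60869565] [ 87.2 -41.5  27.3] side [302.46863267 166.50080202] obs 301.14285714285717 167.85714285714286
0.169 -0.01 [ 99.5 -37.6]
0.131 -0.01 [ 72.  -63.9]
0.169 0.01 [ 85.7 -23.2]
0.131 0.01 [ 58.2 -49.4]
0.169 -0.02 [106.4 -44.9]
0.169 0.02 [ 78.8 -15.9]
0.15 0 [ 78.9 -43.5]
```

```bash
python3 -m pendant '[[0,3,0,6,0],[0,6,0,13,0],[0,9,0,19,0],[0,9,0,19,0],[0,9,0,19,0]]'; python3 - <<'E'
from h import *
d=snap("wrist","w10");status(d["state"]);crop(d,"w10c",170,80,170,140,4.6)
d=snap("side","s10");crop(d,"s10c",260,110,90,90,7)
E
```

```text
t: 9.2
ee_pos: [0.652, 0.0012, 0.2633]
eef_rot: [-3.142, 0.001, -0.014]
ft_force: [-0.1, -0.5, 0.1]
width: 0.285
t 9.2 pos [0.652  0.0012 0.2633] rot [-3.142e+00  1.000e-03 -1.400e-02] F [-0.1 -0.5  0.1] M [ 0.04 -0.05 -0.01] w 0.285 j [-0.01  0.58 -0.04  1.32  0.02  1.24 -1.64]
```

View pics/w10c.png

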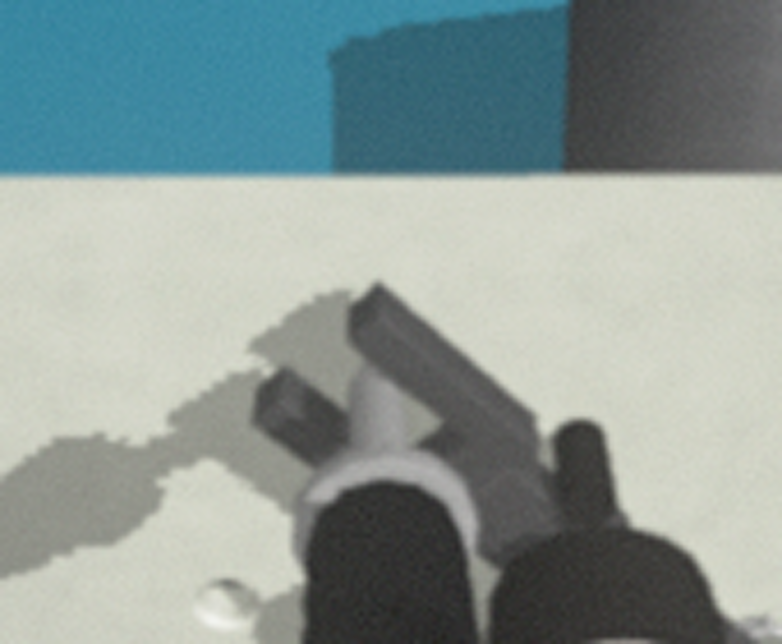

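View pics/s10c.png

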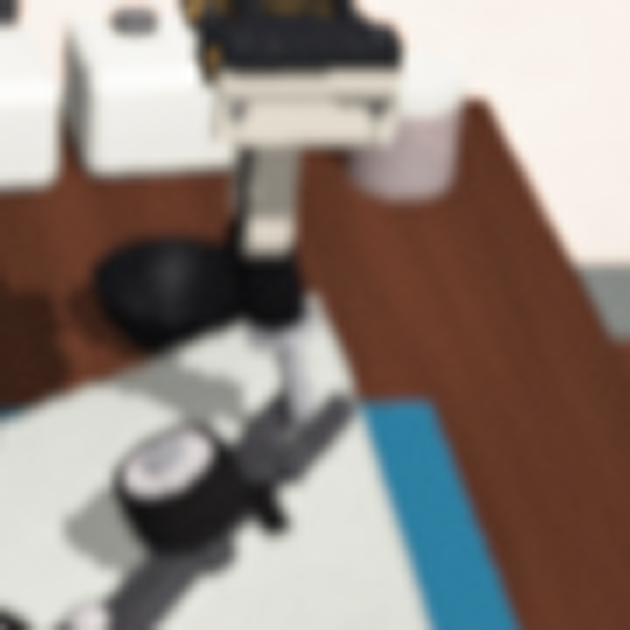

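```bash
python3 -m pendant '[[0,-8,-7.5,4,0],[0,-17,-14.5,8,0],[0,-26,-21,12,0],[0,-35,-27,16,0],[0,-35,-27,16,0]]'; python3 - <<'E'
from h import *
d=snap("wrist","w11");status(d["state"]);crop(d,"w11c",170,80,170,140,4.6)
d=snap("side","s11");crop(d,"s11c",240,110,110,90,6)
E
```

```text
t: 9.8
ee_pos: [0.6171, 0.028, 0.2485]
eef_rot: [3.14, -0.001, -0.014]
ft_force: [0.0, -1.3, 1.3]
width: 0.285
t 9.8 pos [0.6171 0.028  0.2485] rot [ 3.14e+00 -1.00e-03 -1.40e-02] F [ 0.  -1.3  1.3] M [-0.47 -0.1  -0.14] w 0.285 j [-0.05  0.53 -0.05  1.46  0.03  1.16 -1.69]
```

View pics/w11c.png

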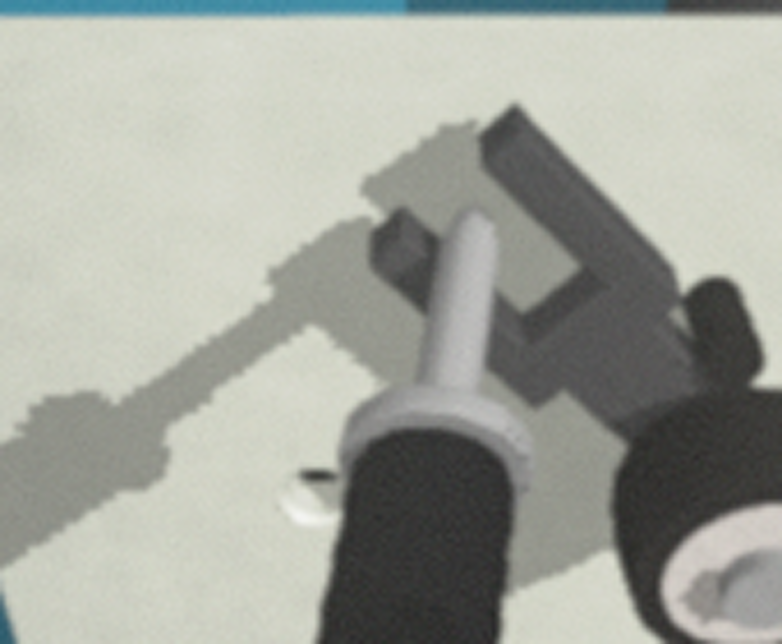

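View pics/s11c.png

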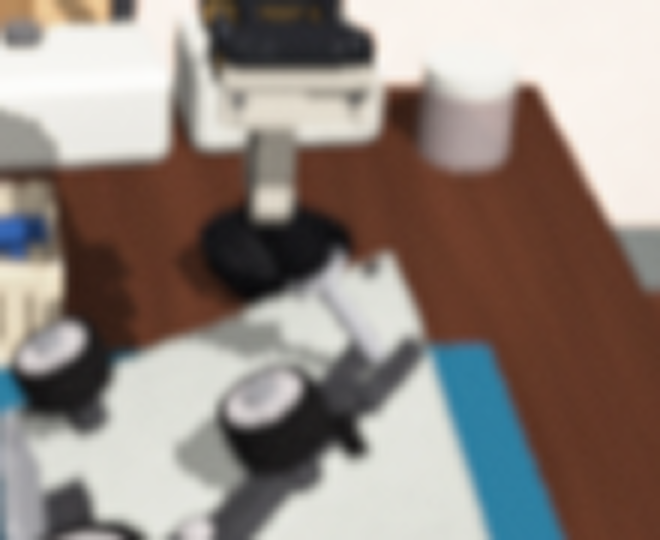

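```bash
python3 - <<'E'
from fit import *
P=np.array([.5965,-.0319,-.0121]);M,c=deck(P);h0=pt(P,L)
d=load("w11");s=load("s11")
C=lambda x,y:np.array([170+(x+.5)/4.6-.5,80+(y+.5)/4.6-.5])
S=lambda x,y:np.array([240+(x+.5)/6-.5,110+(y+.5)/6-.5])
tip,r=tri((d,C(478,215)),(s,S(377,357)));print(tip,r,"deck",1000*(M.T@(tip-h0)))
g=np.array(d["state"]["ee_pos"])-[0,0,.003];print(tip-g,np.linalg.norm(tip-g))
fl,r=tri((d,C(437,440)),(s,S(335,280)));print("flange",fl,r,fl-g)
E
```

```text
[0.68154956 0.0090892  0.18038482] [array([-0.2,  0.9]), array([0.3, 0. ])] deck [ 84.03257756 -35.98472117  14.46442557]
[ 0.06447445 -0.01886553 -0.06515063] 0.09358134160009132
flange [0.65203459 0.01731869 0.22469935] [array([ 1.7, -5.6]), array([-1.4, -0.5])] [ 0.03495948 -0.01063605 -0.0208361 ]
```

The pin slipped in the pads: spring load about the jaw axis pushed the tilt to about 45°. New plan:
1. Straighten the pin against the arm's stop.
2. Swing the arm with a vertical pin and the jaw axis along the push direction, which the pads hold rigidly.
3. Seat the tip in the hole, turn the gripper, then tilt the pin and push it in.

First I'll reverse the last move.

```bash
python3 -m pendant '[[0,9,6,-4,0],[0,18,12.5,-8,0],[0,27,19.5,-12,0],[0,35,27,-16,0],[0,35,27,-16,0]]'; python3 - <<'E'
from h import *
d=snap("wrist","w12");status(d["state"]);crop(d,"w12c",170,80,170,140,4.6)
d=snap("side","s12");crop(d,"s12c",240,110,110,90,6)
E
```

```text
t: 10.4
ee_pos: [0.6527, 0.0023, 0.2638]
eef_rot: [-3.138, 0.0, -0.014]
ft_force: [-0.9, 1.3, -0.9]
width: 0.288
t 10.4 pos [0.6527 0.0023 0.2638] rot [-3.138  0.    -0.014] F [-0.9  1.3 -0.9] M [0.45 0.24 0.12] w 0.288 j [-0.01  0.58 -0.04  1.32  0.02  1.24 -1.64]
```

View pics/w12c.png

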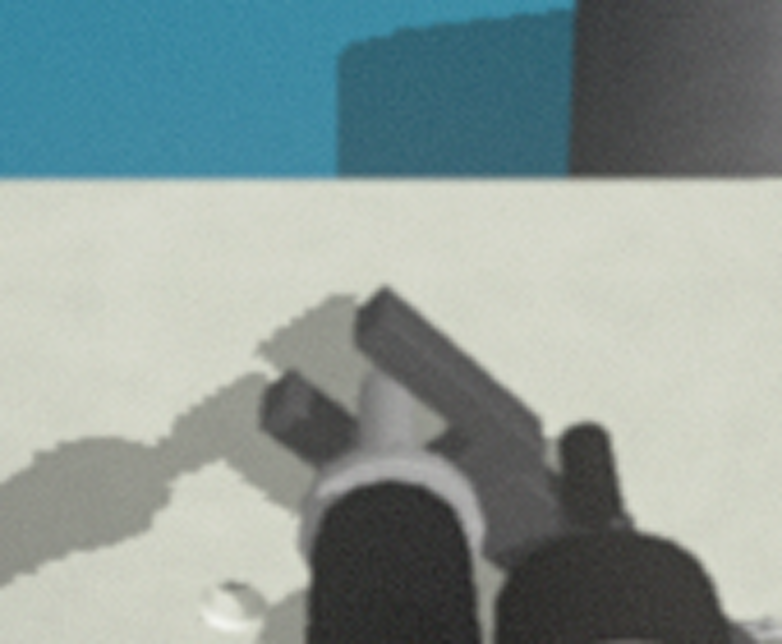

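View pics/s12c.png

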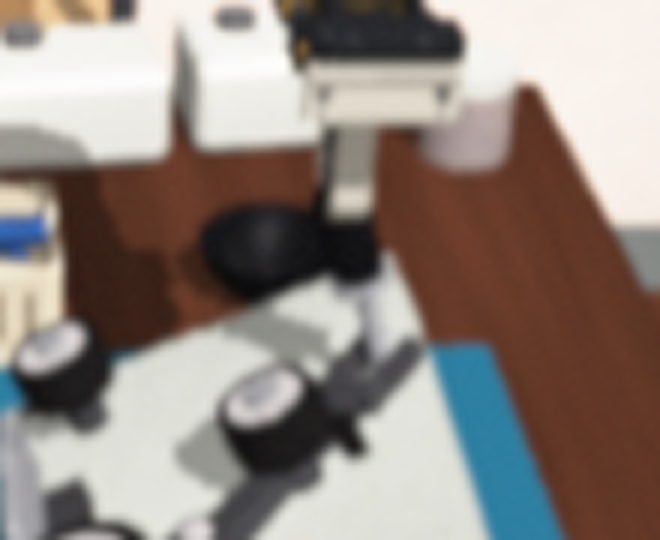

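```bash
python3 -m pendant '[[0,8,0,-2,0],[0,16,0,-4,0],[0,24,0,-5,0],[0,31,0,-6,0],[0,31,0,-6,0]]'; python3 - <<'E'
from h import *
d=snap("wrist","w13");status(d["state"]);crop(d,"w13c",170,80,170,140,4.6)
d=snap("side","s13");crop(d,"s13c",240,110,110,90,6)
E
```

```text
t: 11.0
ee_pos: [0.6839, 0.0006, 0.2694]
eef_rot: [3.141, -0.0, -0.014]
ft_force: [-0.6, 0.1, -0.3]
width: 0.286
t 11.0 pos [6.839e-01 6.000e-04 2.694e-01] rot [ 3.141 -0.    -0.014] F [-0.6  0.1 -0.3] M [ 0.21  0.26 -0.02] w 0.286 j [-0.01  0.63 -0.04  1.2   0.02  1.31 -1.64]
```

View pics/w13c.png

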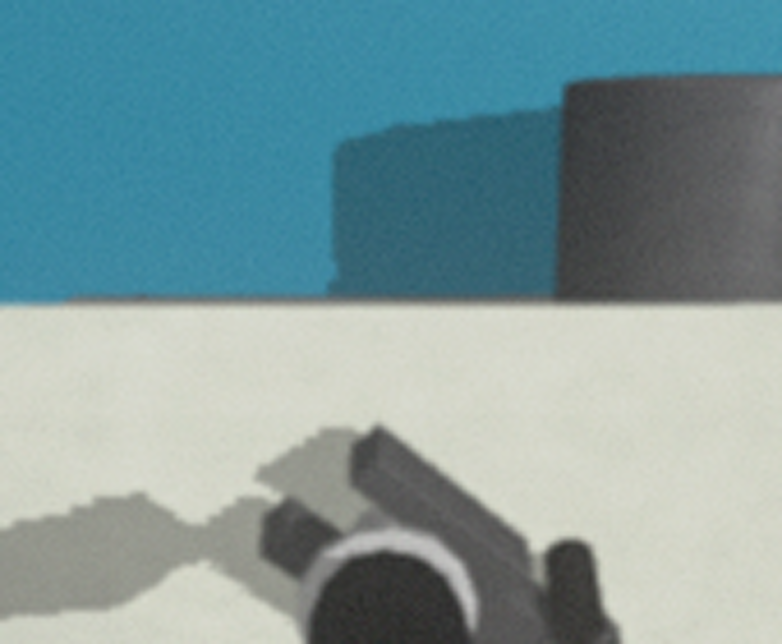

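View pics/s13c.png

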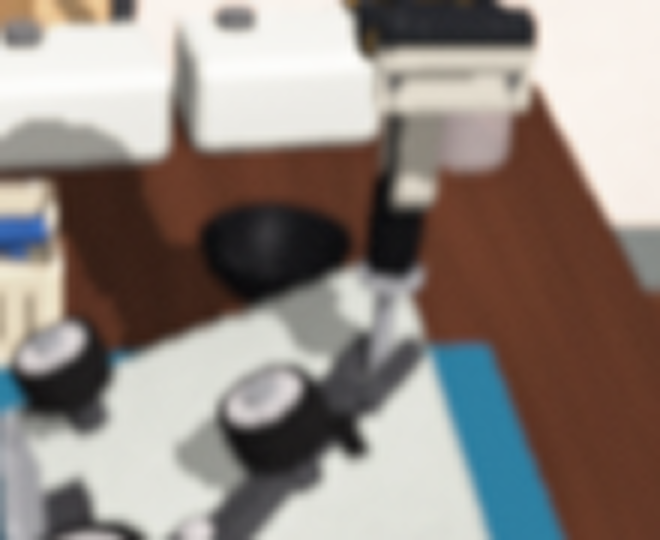

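```bash
python3 - <<'E'
from fit import *
P=np.array([.5965,-.0319,-.0121]);M,c=deck(P);h0=pt(P,L)
d=load("w13");s=load("s13");st=d["state"];Z=R.from_euler('xyz',st["eef_rot"]).as_matrix()
S=lambda x,y:np.array([240+(x+.5)/6-.5,110+(y+.5)/6-.5])
for b in (-10,-5,0,5):
  f=lambda l:np.array(st["ee_pos"])+Z@np.array([l*np.sin(np.radians(b)),0,.003+l*np.cos(np.radians(b))])
  print(b,"top",(proj(s,f(-.023))-[240,110])*6,"fl",(proj(s,f(.03))-[240,110])*6,"tip",(proj(s,f(.093))-[240,110])*6,"wrist fl",proj(d,f(.030)),"deck tip",1000*(M.T@(f(.093)-h0)))
print("wrist flange obs", 170+385/4.6,80+(528+75)/4.6)
E
```

```text
-10 top [408.78550034 176.93551676] fl [382.02784208 268.81162316] tip [351.81941087 372.53643397] wrist fl [253.57938287 213.35872312] deck tip [ 69.26086612 -44.41143032  15.14504167]
-5 top [404.88514773 176.51018414] fl [386.9996719 269.3301677] tip [366.82673716 374.02134217] wrist fl [253.5764307  210.39354643] deck tip [ 76.10463359 -44.42922741  10.78767522]
0 top [400.92305244 176.39886181] fl [392.04472383 269.45831522] tip [382.03644739 374.36147615] wrist fl [253.57134458 207.48938718] deck tip [ 83.30212887 -44.44696917   7.04336495]
5 top [396.93032189 176.60253201] fl [397.12614938 269.19530083] tip [397.3468654  373.55607229] wrist fl [253.56413007 204.66049987] deck tip [ 90.79857466 -44.46452057   3.94060732]
wrist flange obs 253.69565217391306 211.08695652173915
```

```bash
python3 -m pendant '[[0,-1,-1,1,-0.148],[0,-2,-2,2,-0.296],[0,-3,-3,3,-0.444],[0,-3.5,-3.5,3,-0.592],[0,-3.5,-3.5,3,-0.74]]'; python3 - <<'E'
from h import *
d=snap("wrist","w14");status(d["state"]);crop(d,"w14c",170,80,170,140,4.6)
d=snap("side","s14");crop(d,"s14c",240,110,110,90,6)
E
```

```text
t: 11.6
ee_pos: [0.6799, 0.0037, 0.2671]
eef_rot: [3.14, -0.001, 0.732]
ft_force: [0.1, 0.4, -2.3]
width: 0.289
t 11.6 pos [0.6799 0.0037 0.2671] rot [ 3.14e+00 -1.00e-03  7.32e-01] F [ 0.1  0.4 -2.3] M [-0.01 -0.06  0.04] w 0.289 j [ 0.08  0.63 -0.23  1.22  0.14  1.3  -0.98]
```

View pics/w14c.png

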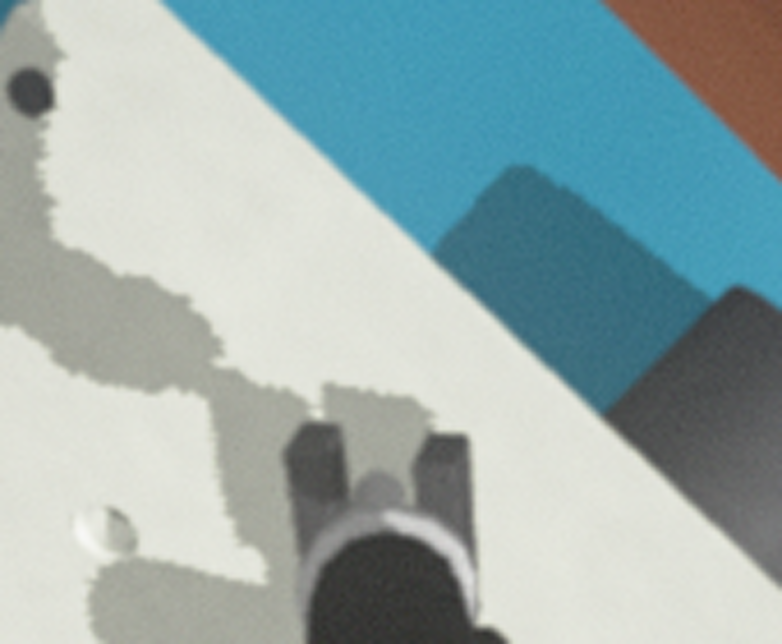

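View pics/s14c.png

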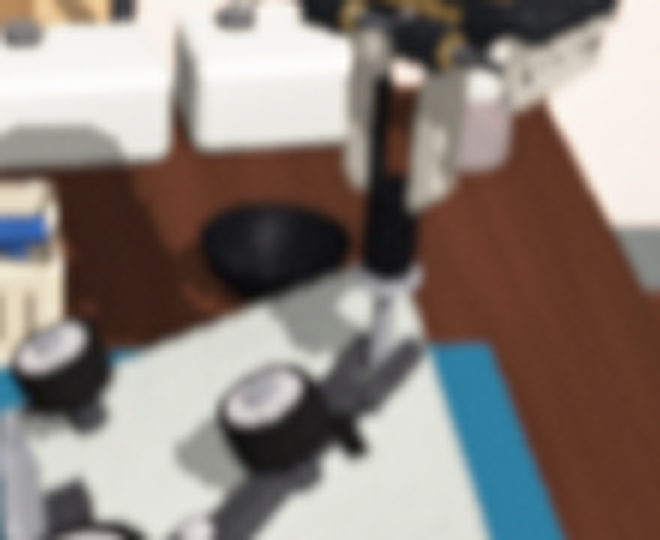

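```bash
cat > sw.py <<'E'
from fit import *
P=np.array([.5965,-.0319,-.0121]);M,c=deck(P);h0=pt(P,L)
def tip_of(st,b,lat=0,l=.093):
    Z=R.from_euler('xyz',st["eef_rot"]).as_matrix();b=np.radians(b)
    return np.array(st["ee_pos"])+Z@np.array([l*np.sin(b),lat,.003+l*np.cos(b)])
def rows(st,way,b,lat=0):
    """way: (deckx,decky,h,dturn) -> rows in tool axes"""
    Z=R.from_euler('xyz',[np.pi,0,st["eef_rot"][2]]).as_matrix();out=[]
    for x,y,h,tn in way:
        tgt=h0+M@(np.array([x,y,h])/1000)
        Z2=Z@R.from_euler('z',tn).as_matrix();bb=np.radians(b)
        tcp=tgt-Z2@np.array([.093*np.sin(bb),lat,.003+.093*np.cos(bb)])
        out.append([*np.round(1000*Z.T@(tcp-np.array(st["ee_pos"])),1),round(tn,3)])
    return out
E
python3 - <<'E'
from sw import *
st=load("w14")["state"]
t=tip_of(st,-4.5);print(1000*(M.T@(t-h0)))
w=[]
pv=np.array([-29.7,-147])
for k,(a,r,h) in enumerate([(47,146,9),(51,147,8),(55,148,8),(59,148,8),(63,149,8),(67,149,8),(71,150,8),(75,150,8),(78.6,150,8)]):
    q=pv+r*np.array([np.cos(np.radians(a)),np.sin(np.radians(a))]);w.append((*q,h,-np.radians(a-44)))
for r in rows(st,w[:5],-4.5):print(r)
E
```

```text
[ 74.03850245 -46.46325587   9.20235349]
[np.float64(1.5), np.float64(-7.3), np.float64(1.9), np.float64(-0.052)]
[np.float64(2.2), np.float64(-17.3), np.float64(5.8), np.float64(-0.122)]
[np.float64(1.7), np.float64(-27.7), np.float64(9.1), np.float64(-0.192)]
[np.float64(-0.4), np.float64(-37.6), np.float64(12.7), np.float64(-0.262)]
[np.float64(-2.2), np.float64(-47.7), np.float64(16.3), np.float64(-0.332)]
```

```bash
python3 -m pendant '[[0,1.5,-7,2,-0.05],[0,2,-14,5,-0.1],[0,2,-21,7,-0.15],[0,1.5,-28,9,-0.19],[0,1.5,-28,9,-0.19]]'; python3 - <<'E'
from h import *
d=snap("wrist","w15");status(d["state"]);crop(d,"w15c",170,80,170,140,4.6)
d=snap("side","s15");crop(d,"s15c",240,110,110,90,6)
E
```

```text
t: 12.2
ee_pos: [0.6632, 0.0249, 0.2583]
eef_rot: [3.137, -0.0, 0.914]
ft_force: [2.9, -3.2, -0.4]
width: 0.284
t 12.2 pos [0.6632 0.0249 0.2583] rot [ 3.137 -0.     0.914] F [ 2.9 -3.2 -0.4] M [-1.02 -1.23  0.02] w 0.284 j [ 0.08  0.61 -0.27  1.29  0.17  1.26 -0.86]
```

View pics/w15c.png

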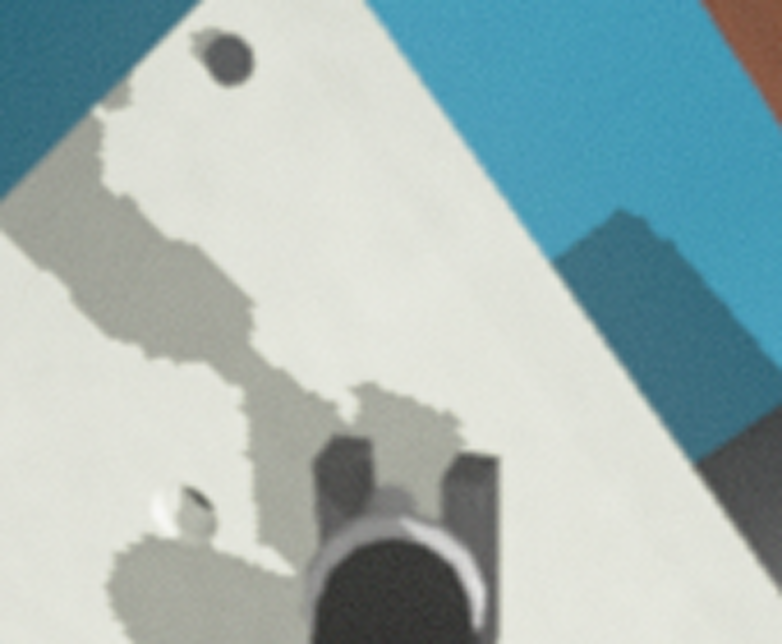

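View pics/s15c.png

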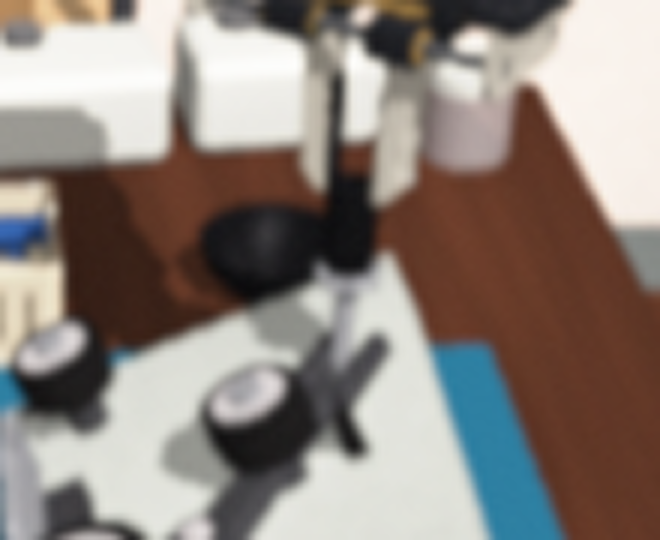

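```bash
python3 - <<'E'
from sw import *
st=load("w15")["state"]
t=tip_of(st,-4.5,.002);print(1000*(M.T@(t-h0)))
w=[]
pv=np.array([-29.7,-147])
for k,(a,r,h) in enumerate([(58,149,8),(62,149,8),(66,149,8),(70,150,8),(74,150,8),(78.6,150,8),(80,150,8)]):
    q=pv+r*np.array([np.cos(np.radians(a)),np.sin(np.radians(a))]);w.append((*q,h,-np.radians(a-54)))
for r in rows(st,w,-4.5,.002):print(r)
d=load("w15")
for b in(-7,-4.5,0): print(b,proj(d,tip_of(st,b,.002)),"obs",170+393/4.6,80+497/4.6)
E
```

```text
[ 57.54396201 -27.62111078   7.23727424]
[np.float64(0.8), np.float64(-10.5), np.float64(2.8), np.float64(-0.07)]
[np.float64(-0.2), np.float64(-20.7), np.float64(6.6), np.float64(-0.14)]
[np.float64(-1.9), np.float64(-30.6), np.float64(10.6), np.float64(-0.209)]
[np.float64(-3.3), np.float64(-40.8), np.float64(14.5), np.float64(-0.279)]
[np.float64(-6.4), np.float64(-50.3), np.float64(18.7), np.float64(-0.349)]
[np.float64(-10.9), np.float64(-61.0), np.float64(23.6), np.float64(-0.429)]
[np.float64(-12.4), np.float64(-64.2), np.float64(25.2), np.float64(-0.454)]
-7 [257.41629371 196.1856658 ] obs 255.43478260869566 188.04347826086956
-4.5 [257.42231281 192.54374917] obs 255.43478260869566 188.04347826086956
0 [257.4357581  186.02512734] obs 255.43478260869566 188.04347826086956
```

```bash
python3 -m pendant '[[0,1,-10,3,-0.07],[0,0,-20,6,-0.14],[0,-2,-30,10,-0.21],[0,-3,-40,14,-0.28],[0,-6,-50,18,-0.35]]'; python3 - <<'E'
from h import *
d=snap("wrist","w16");status(d["state"]);crop(d,"w16c",170,80,170,140,4.6)
d=snap("side","s16");crop(d,"s16c",220,110,110,90,6)
E
```

```text
t: 12.8
ee_pos: [0.6211, 0.0518, 0.2407]
eef_rot: [3.136, -0.002, 1.267]
ft_force: [3.8, -2.1, 2.1]
width: 0.287
t 12.8 pos [0.6211 0.0518 0.2407] rot [ 3.136e+00 -2.000e-03  1.267e+00] F [ 3.8 -2.1  2.1] M [-0.66 -1.51  0.  ] w 0.287 j [ 0.1   0.56 -0.37  1.45  0.21  1.16 -0.61]
```

View pics/w16c.png

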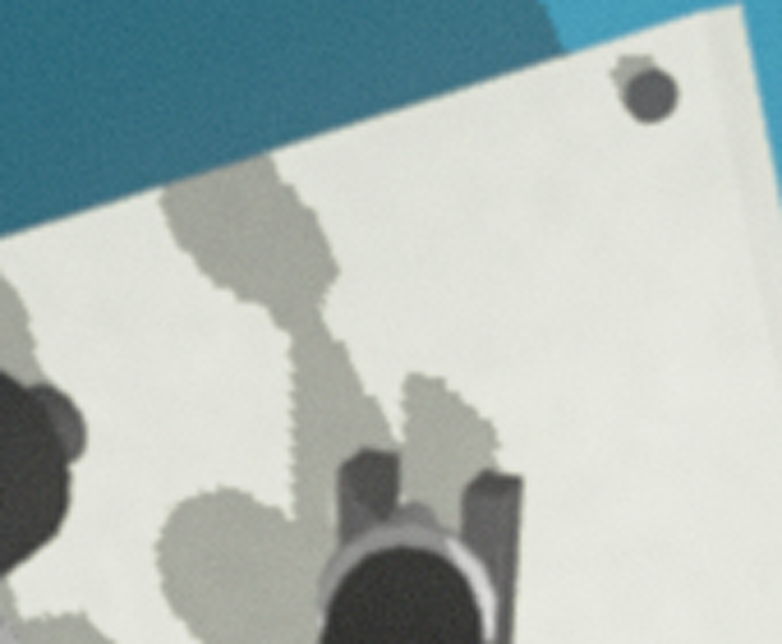

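View pics/s16c.png

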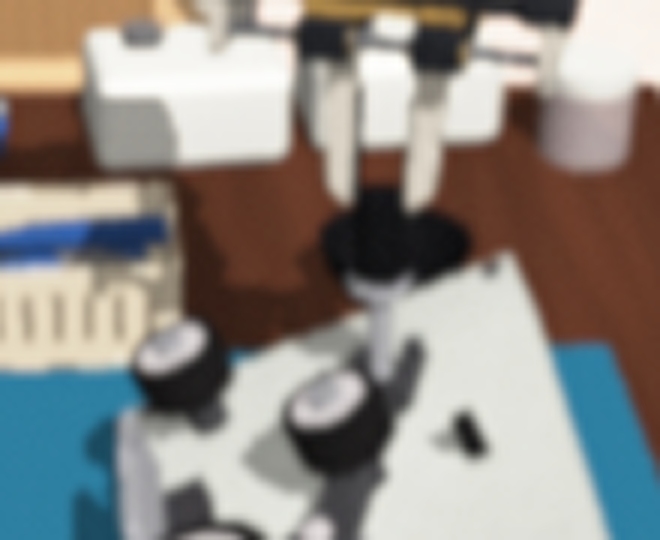

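```bash
cat >> sw.py <<'E'
def fit_tip(d,px,l=.093):
    st=d["state"]
    g=lambda q:proj(d,tip_of(st,q[0],q[1]/1000,l))-px
    r=least_squares(g,[0,0]).x
    t=tip_of(st,r[0],r[1]/1000,l);return r,t,1000*(M.T@(t-h0))
E
python3 - <<'E'
from sw import *
d=load("w16");st=d["state"]
C=lambda x,y:np.array([170+(x+.5)/4.6-.5,80+(y+.5)/4.6-.5])
for y in (505,512,520):
    r,t,u=fit_tip(d,C(411,y));print(y,r,u, proj(load("s16"),t), "obs side",220+380/6,110+375/6)
r,t,u=fit_tip(load("w15"),C(393,500));print(r,u)
r,t,u=fit_tip(d,C(411,512))
print(rows(st,[(5,-2,8,-.05),(0,0,8,-.08),(-2,0,8,-.08),(-1,0,-2,-.08)],r[0],r[1]/1000))
E
```

```text
505 [-2.27166406  2.90262366] [15.87527447  1.70718144  6.92523789] [282.43647742 172.77870535] obs side 283.3333333333333 172.5
512 [-3.32136878  2.90832573] [15.46925569  0.07576017  7.20203656] [282.34446326 173.02019391] obs side 283.3333333333333 172.5
520 [-4.51884057  2.91438511] [15.02213952 -1.78305956  7.55229664] [282.23977221 173.28607303] obs side 283.3333333333333 172.5
[-1.57788142 -0.58689711] [ 58.14038645 -22.28188614   6.67098032]
[[np.float64(-4.7), np.float64(-8.5), np.float64(3.7), -0.05], [np.float64(-4.2), np.float64(-13.6), np.float64(5.8), -0.08], [np.float64(-4.8), np.float64(-15.3), np.float64(6.7), -0.08], [np.float64(-3.3), np.float64(-10.4), np.float64(15.3), -0.08]]
```

```bash
python3 -m pendant '[[0,-2,-5,2,-0.03],[0,-4,-10,4,-0.06],[0,-4.5,-14.5,6.5,-0.08],[0,-4.5,-14.5,6.5,-0.08],[0,-4.5,-14.5,6.5,-0.08]]'; python3 - <<'E'
from h import *
d=snap("wrist","w17");status(d["state"]);crop(d,"w17c",170,80,170,140,4.6)
d=snap("side","s17");crop(d,"s17c",220,110,110,90,6)
d=snap("top","t17");crop(d,"t17c",180,80,150,130,5)
E
```

```text
t: 13.4
ee_pos: [0.6037, 0.0522, 0.2335]
eef_rot: [3.141, -0.001, 1.345]
ft_force: [3.3, -1.0, 5.1]
width: 0.286
t 13.4 pos [0.6037 0.0522 0.2335] rot [ 3.141e+00 -1.000e-03  1.345e+00] F [ 3.3 -1.   5.1] M [-0.46 -1.35  0.01] w 0.286 j [ 0.12  0.54 -0.4   1.51  0.22  1.13 -0.55]
```

View pics/w17c.png

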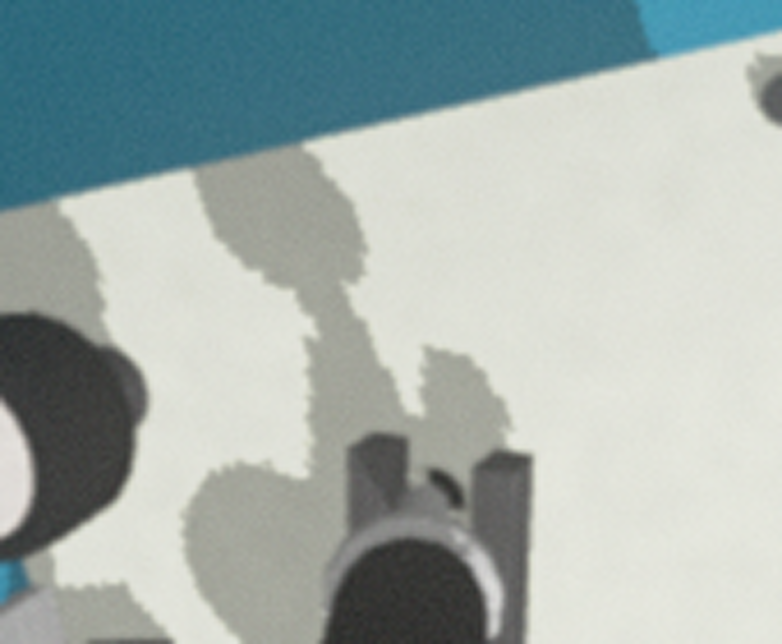

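View pics/s17c.png

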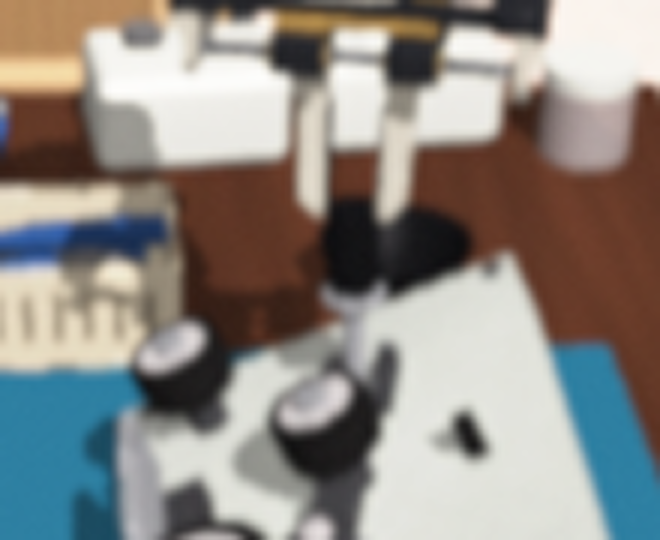

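```bash
python3 - <<'E'
from sw import *
d=load("w17");st=d["state"]
C=lambda x,y:np.array([170+(x+.5)/4.6-.5,80+(y+.5)/4.6-.5])
Ci=lambda p:((p-[170,80])*4.6)
im=d["image"][150:200,230:290,::-1]
cv2.imwrite("pics/w17z.png",cv2.resize(im,None,fx=12,fy=12,interpolation=cv2.INTER_CUBIC))
for x in(0,-2):
    print(x,[np.round(Ci(proj(d,h0+M@(np.array([x+8*np.cos(a),8*np.sin(a),0])/1000)))).tolist() for a in np.arange(0,6.28,1.57)],Ci(proj(d,h0+M@(np.array([x,0,0])/1000))))
for px in [(424,500),(424,508)]:
    r,t,u=fit_tip(d,C(*px));print(r,u,proj(load("s17"),t),"side obs",220+350/6,110+375/6)
E
```

```text
0 [[467.0, 497.0], [430.0, 468.0], [407.0, 501.0], [443.0, 530.0]] [436.59411819 499.18397965]
-2 [[459.0, 498.0], [422.0, 468.0], [400.0, 502.0], [436.0, 531.0]] [429.12036989 499.70651268]
[-1.48367794  5.80264309] [-0.36830504  2.68127209  6.56116056] [277.90334143 174.55338711] side obs 278.3333333333333 172.5
[-2.68485053  5.81478255] [-0.70170842  0.77442089  6.79367462] [277.84039423 174.84206174] side obs 278.3333333333333 172.5
```

View pics/w17z.png

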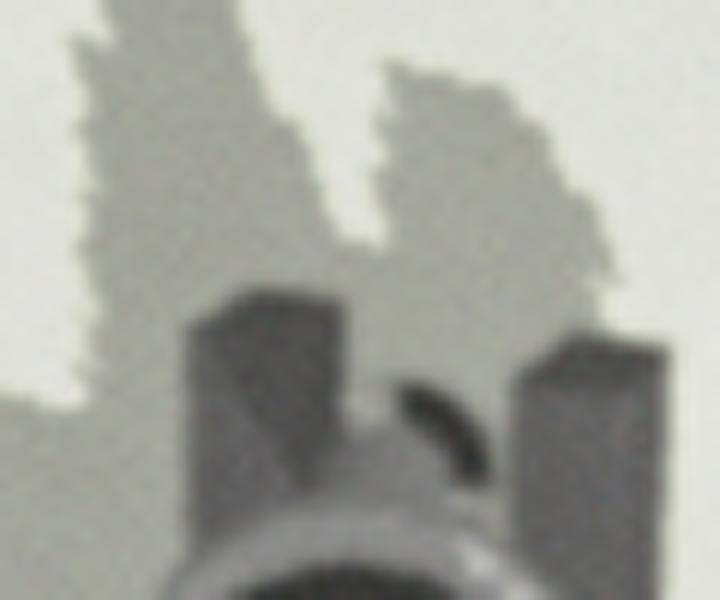

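```bash
python3 -m pendant '[[0,0.5,2,0,0],[0,0.5,3.5,0,0],[0,0.5,3.5,2,0],[0,0.5,3.5,4,0],[0,0.5,3.5,4,0]]'; python3 - <<'E'
from h import *
d=snap("wrist","w18");status(d["state"]);im=d["image"][150:200,230:290,::-1]
cv2.imwrite("pics/w18z.png",cv2.resize(im,None,fx=12,fy=12,interpolation=cv2.INTER_CUBIC))
d=snap("side","s18");crop(d,"s18c",255,140,50,50,12)
E
```

```text
t: 14.05
ee_pos: [0.607, 0.0515, 0.2286]
eef_rot: [-3.141, 0.0, 1.346]
ft_force: [5.3, -1.3, 2.6]
width: 0.283
t 14.05 pos [0.607  0.0515 0.2286] rot [-3.141  0.     1.346] F [ 5.3 -1.3  2.6] M [-0.45 -1.55  0.03] w 0.283 j [ 0.12  0.55 -0.39  1.51  0.23  1.13 -0.55]
```

View pics/w18z.png

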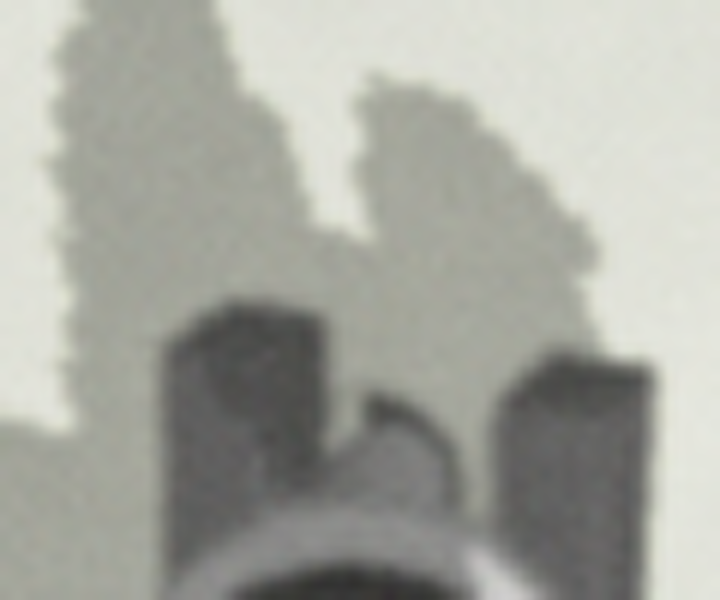

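View pics/s18c.png

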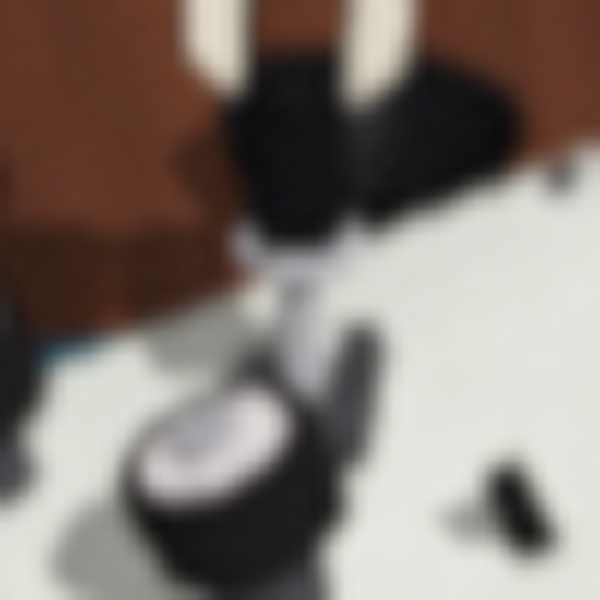

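```bash
python3 -m pendant '[[0,0,0,1.5,0],[0,0,0,3,0],[0,0,0,4.5,0],[0,0,0,6,0],[0,0,0,6,0]]'; python3 - <<'E'
from h import *
d=snap("wrist","w19");status(d["state"]);im=d["image"][150:200,230:290,::-1]
cv2.imwrite("pics/w19z.png",cv2.resize(im,None,fx=12,fy=12,interpolation=cv2.INTER_CUBIC))
d=snap("side","s19");crop(d,"s19c",255,140,50,50,12)
E
```

```text
t: 14.65
ee_pos: [0.6069, 0.0515, 0.2227]
eef_rot: [-3.141, 0.0, 1.346]
ft_force: [4.1, -0.7, 1.1]
width: 0.282
t 14.65 pos [0.6069 0.0515 0.2227] rot [-3.141  0.     1.346] F [ 4.1 -0.7  1.1] M [-0.45 -1.6  -0.01] w 0.282 j [ 0.12  0.56 -0.39  1.51  0.23  1.11 -0.55]
```

View pics/w19z.png

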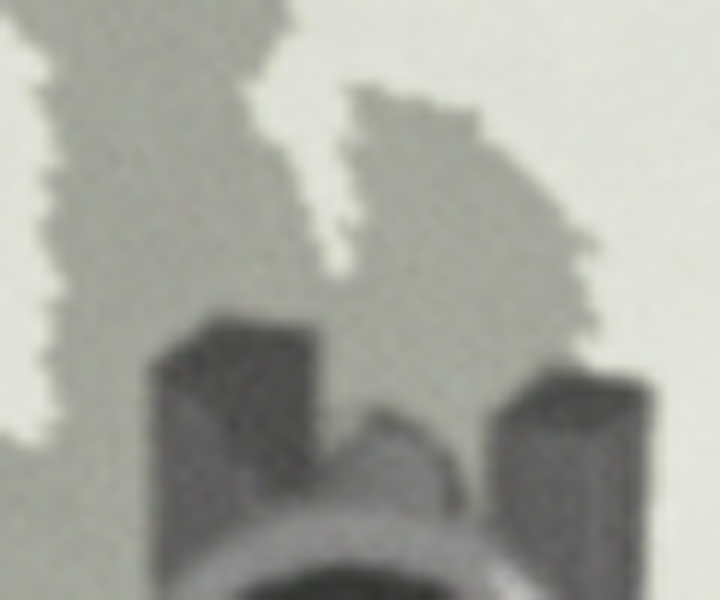

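View pics/s19c.png

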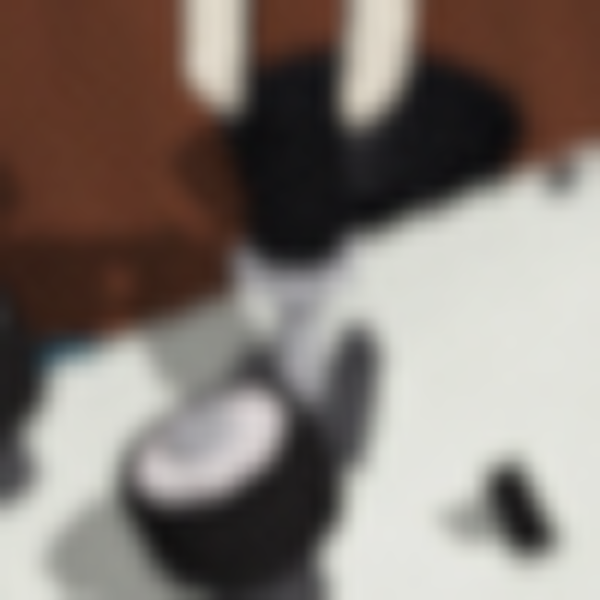

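```bash
python3 -m pendant '[[0,0,0.5,1,0],[0,0,0.5,2,0],[0,0,1,3,0],[0,0,1,4,0],[0,0,1,5,0]]'; python3 - <<'E'
from h import *
d=snap("wrist","w20");status(d["state"]);im=d["image"][150:200,230:290,::-1]
cv2.imwrite("pics/w20z.png",cv2.resize(im,None,fx=12,fy=12,interpolation=cv2.INTER_CUBIC))
from sw import *
print(1000*(M.T@(tip_of(d["state"],-2.5,.0058)-h0)))
E
```

```text
t: 15.25
ee_pos: [0.6081, 0.0514, 0.2181]
eef_rot: [-3.142, 0.0, 1.346]
ft_force: [3.6, -1.0, 2.6]
width: 0.285
t 15.25 pos [0.6081 0.0514 0.2181] rot [-3.142  0.     1.346] F [ 3.6 -1.   2.6] M [-0.4  -1.33 -0.  ] w 0.285 j [ 0.11  0.56 -0.39  1.52  0.23  1.1  -0.55]
[-3.24559461  0.24270382 -9.03295624]
```

View pics/w20z.png

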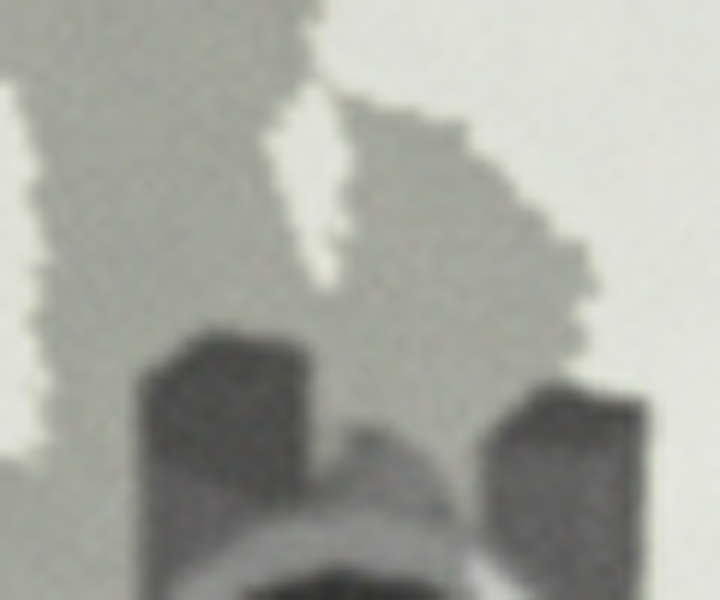

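```bash
python3 -m pendant '[[0,0,0,0,0.14],[0,0,0,0,0.28],[0,0,0,0,0.42],[0,0,0,0,0.56],[0,0,0,0,0.7]]'; python3 - <<'E'
from h import *
d=snap("wrist","w21");status(d["state"]);crop(d,"w21c",170,80,170,140,4.6)
d=snap("side","s21");crop(d,"s21c",220,110,110,90,6)
E
```

```text
t: 15.8
ee_pos: [0.6069, 0.0495, 0.2173]
eef_rot: [3.141, 0.005, 0.639]
ft_force: [2.7, -3.3, 1.9]
width: 0.285
t 15.8 pos [0.6069 0.0495 0.2173] rot [3.141 0.005 0.639] F [ 2.7 -3.3  1.9] M [-0.98 -0.88  0.03] w 0.285 j [ 0.01  0.55 -0.2   1.52  0.12  1.09 -1.16]
```

View pics/w21c.png

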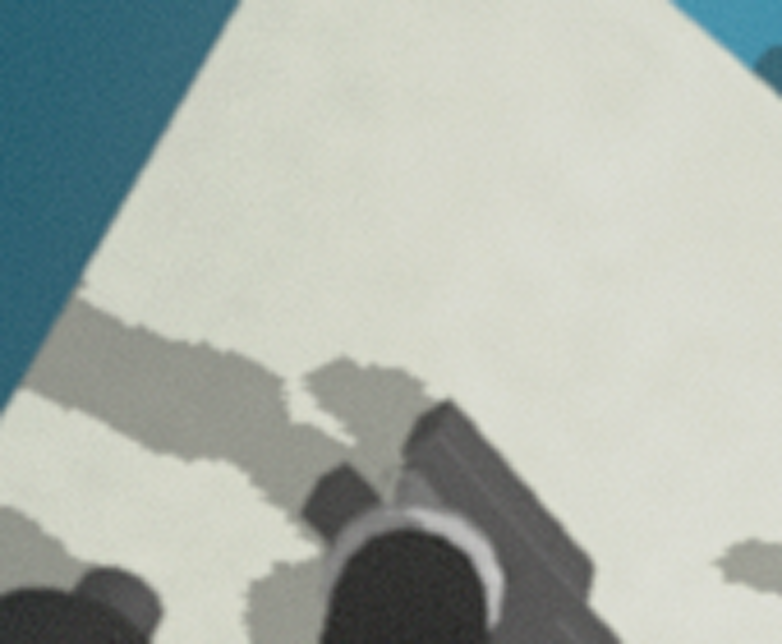

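View pics/s21c.png

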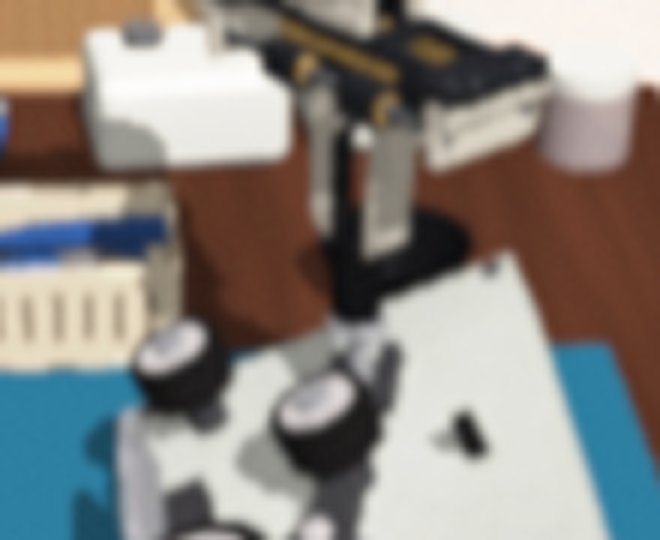

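```bash
python3 -m pendant '[[0,0,0,0,0.14],[0,0,0,0,0.28],[0,0,0,0,0.42],[0,0,0,0,0.56],[0,0,0,0,0.65]]'; python3 - <<'E'
from h import *
d=snap("wrist","w22");status(d["state"]);crop(d,"w22c",170,80,170,140,4.6)
d=snap("side","s22");crop(d,"s22c",220,110,110,90,6)
E
```

```text
t: 16.4
ee_pos: [0.6053, 0.0517, 0.2166]
eef_rot: [-3.141, 0.007, -0.005]
ft_force: [1.5, -1.5, -0.9]
width: 0.284
t 16.4 pos [0.6053 0.0517 0.2166] rot [-3.141  0.007 -0.005] F [ 1.5 -1.5 -0.9] M [-0.44 -0.27  0.02] w 0.284 j [-0.1   0.54 -0.04  1.53  0.02  1.08 -1.71]
```

View pics/w22c.png

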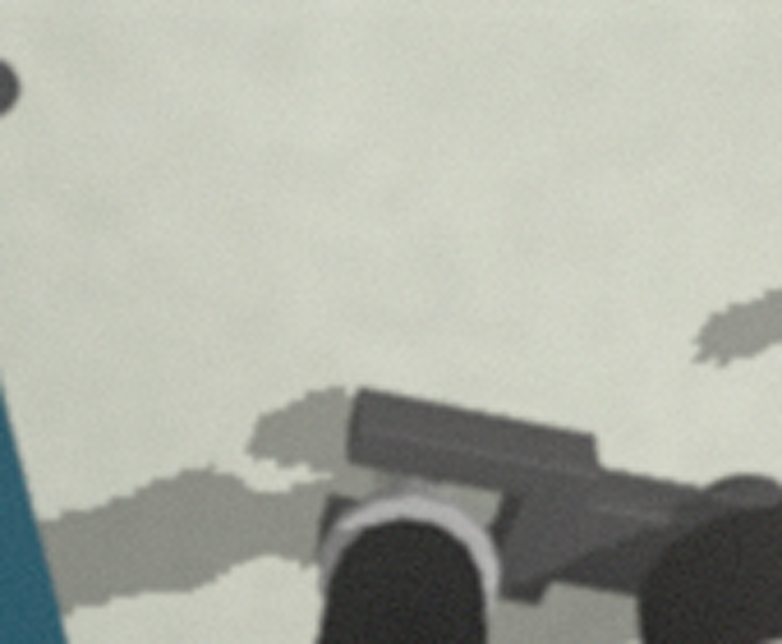

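View pics/s22c.png

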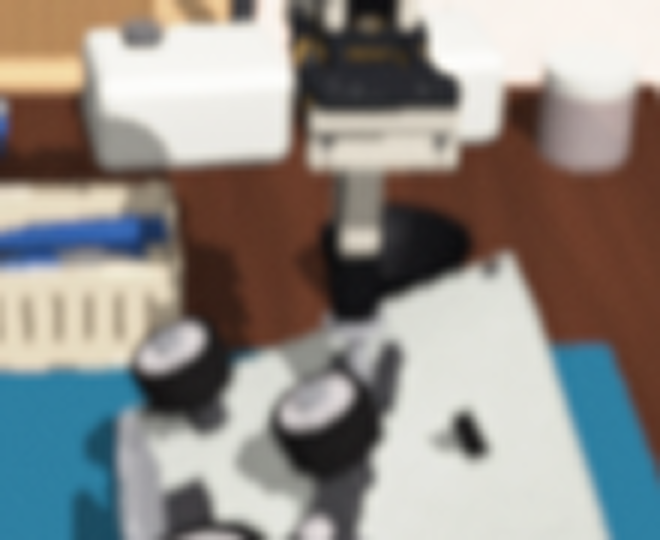

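```bash
python3 -m pendant '[[0,-8,1.5,0.5,0],[0,-15,3,2,0],[0,-22,4.5,4,0],[0,-29,5.5,6,0],[0,-29,5.5,6,0]]'; python3 - <<'E'
from h import *
d=snap("wrist","w23");status(d["state"]);crop(d,"w23c",170,80,170,140,4.6)
d=snap("side","s23");crop(d,"s23c",220,110,110,90,6)
E
```

```text
t: 17.0
ee_pos: [0.5777, 0.0466, 0.2121]
eef_rot: [-3.141, 0.001, -0.003]
ft_force: [1.7, 0.9, -2.8]
width: 0.284
t 17.0 pos [0.5777 0.0466 0.2121] rot [-3.141e+00  1.000e-03 -3.000e-03] F [ 1.7  0.9 -2.8] M [ 0.37 -0.6   0.03] w 0.284 j [-0.09  0.5  -0.04  1.62  0.02  1.02 -1.71]
```

View pics/w23c.png

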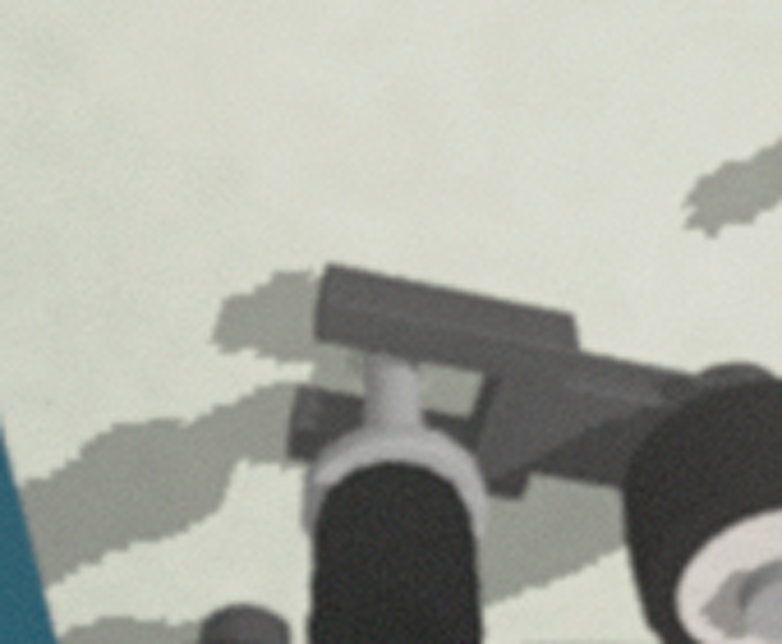

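View pics/s23c.png

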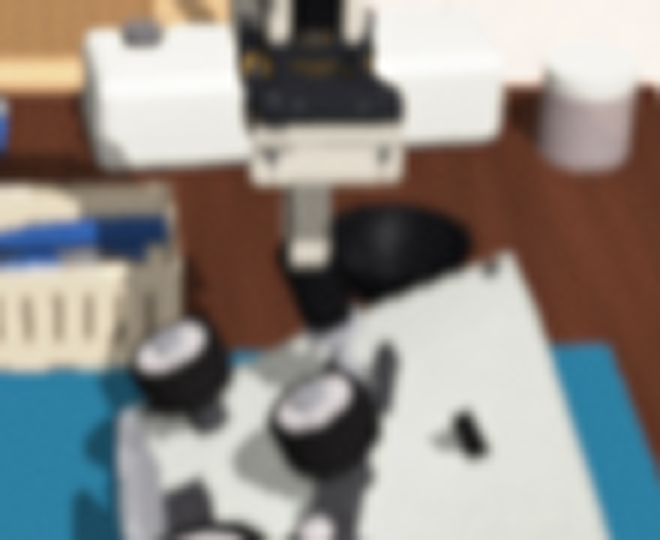

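```bash
python3 -m pendant '[[0,1.3,0,2.7,0],[0,2.6,0,5.4,0],[0,3.9,0,8.1,0],[0,5.1,0,11,0],[0,5.1,0,11,0]]'; python3 - <<'E'
from h import *
d=snap("wrist","w24");status(d["state"]);crop(d,"w24c",170,80,170,140,4.6)
d=snap("side","s24");crop(d,"s24c",220,110,110,90,6)
E
```

```text
t: 17.6
ee_pos: [0.5846, 0.046, 0.2022]
eef_rot: [3.142, -0.001, -0.004]
ft_force: [-0.7, 1.5, 4.6]
width: 0.282
t 17.6 pos [0.5846 0.046  0.2022] rot [ 3.142e+00 -1.000e-03 -4.000e-03] F [-0.7  1.5  4.6] M [0.22 0.   0.06] w 0.282 j [-0.09  0.52 -0.04  1.62  0.02  1.01 -1.71]
```

View pics/w24c.png

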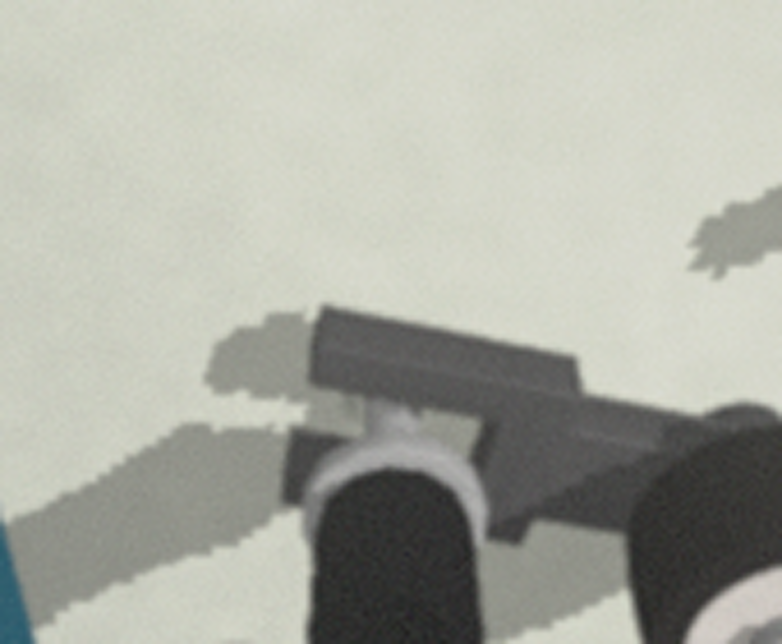

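View pics/s24c.png

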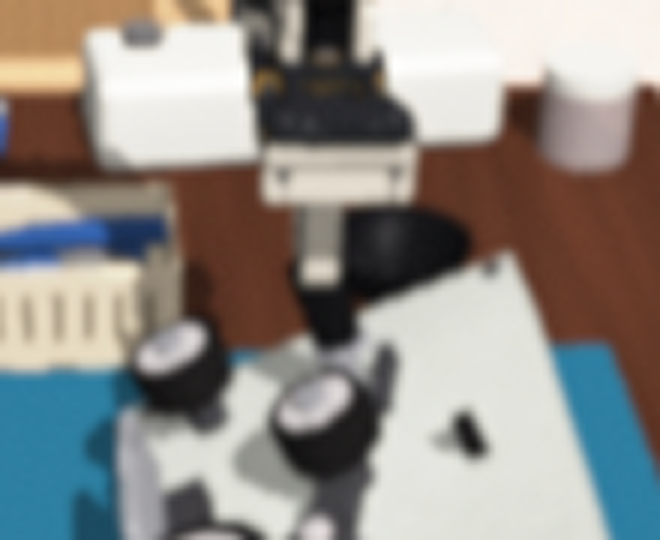

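```bash
python3 -m pendant '[[0,-2.5,0,1,0],[0,-2,0,4,0],[0,-0.5,0,7,0],[0,1,0,10,0],[0,1,0,10,0]]'; python3 - <<'E'
from h import *
d=snap("wrist","w25");status(d["state"]);crop(d,"w25c",170,80,170,140,4.6)
d=snap("side","s25");crop(d,"s25c",220,110,110,90,6)
E
```

```text
t: 18.2
ee_pos: [0.5855, 0.046, 0.1914]
eef_rot: [-3.142, -0.001, -0.004]
ft_force: [0.1, 1.1, 2.8]
width: 0.284
t 18.2 pos [0.5855 0.046  0.1914] rot [-3.142e+00 -1.000e-03 -4.000e-03] F [0.1 1.1 2.8] M [ 0.27 -0.24  0.02] w 0.284 j [-0.09  0.53 -0.04  1.63  0.02  0.98 -1.71]
```

View pics/w25c.png

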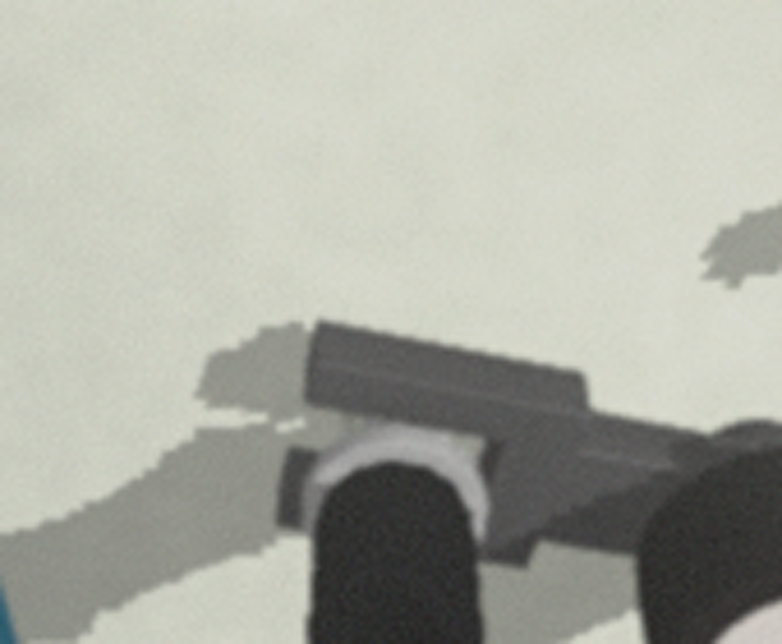

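View pics/s25c.png

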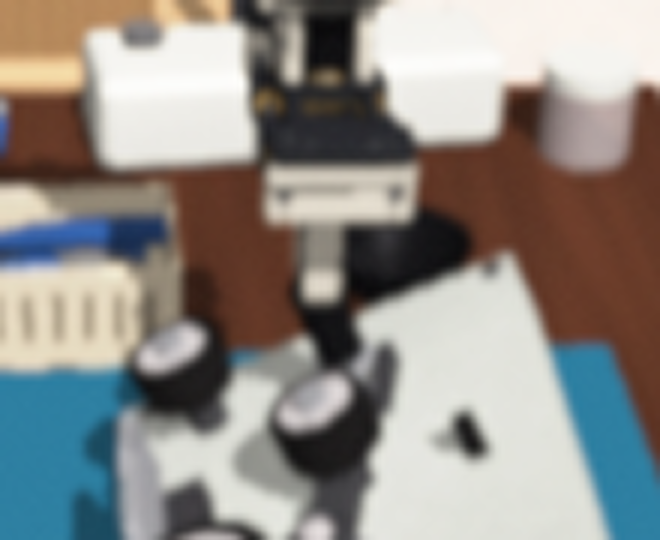

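```bash
python3 -m pendant '[[0,0.7,0,2,0],[0,1.5,0,4,0],[0,2.3,0,6,0],[0,3,0,7,0],[0,3,0,7,0]]'; python3 - <<'E'
from h import *
d=snap("wrist","w26");status(d["state"]);crop(d,"w26c",170,80,170,140,4.6)
d=snap("side","s26");crop(d,"s26c",220,110,110,90,6)
E
```

```text
t: 18.8
ee_pos: [0.5855, 0.0464, 0.1862]
eef_rot: [-3.141, 0.005, -0.004]
ft_force: [-7.5, 0.4, 16.5]
width: 0.281
t 18.8 pos [0.5855 0.0464 0.1862] rot [-3.141  0.005 -0.004] F [-7.5  0.4 16.5] M [0.17 1.65 0.01] w 0.281 j [-0.09  0.54 -0.04  1.63  0.02  0.98 -1.71]
```

View pics/w26c.png

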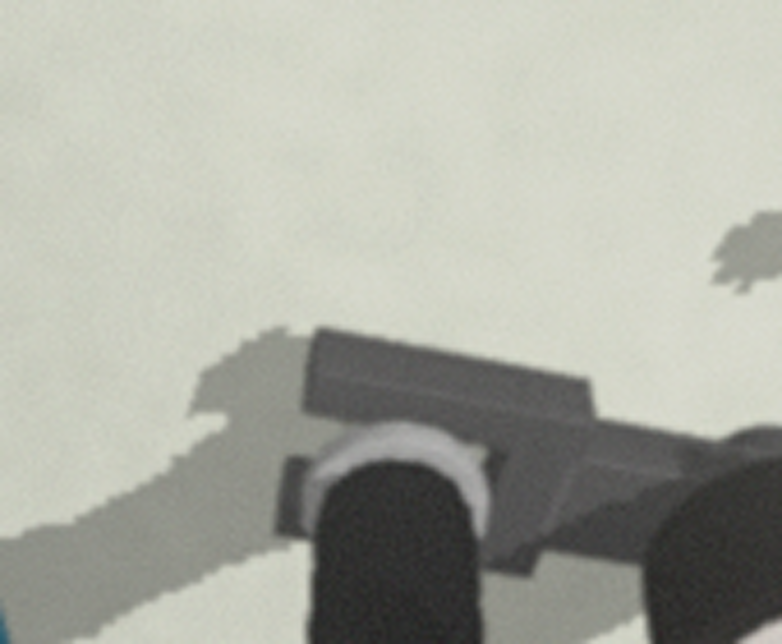

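View pics/s26c.png

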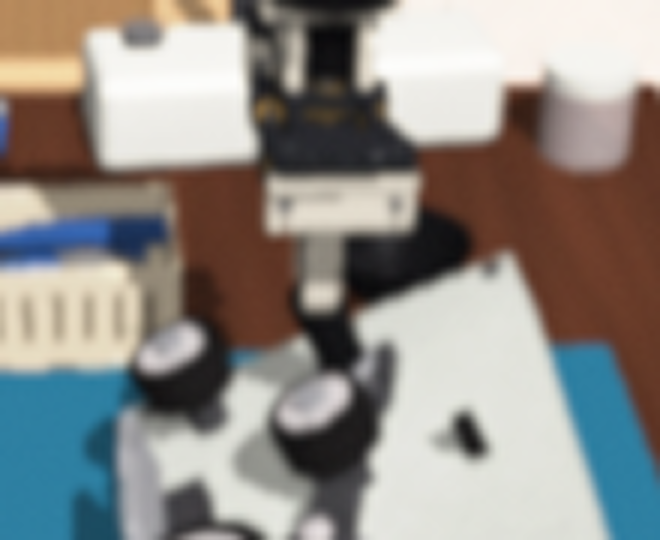

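```bash
python3 -m pendant '[[0,0.5,0,1,0],[0,1,0,2,0],[0,1,0,2,0],[0,0,0,0,0],[0,-1,0,-2,0]]'; python3 - <<'E'
from h import *
from plant import get_state
status(get_state())
E
```

```text
t: 19.4
ee_pos: [0.5866, 0.0459, 0.1862]
eef_rot: [3.141, 0.0, -0.004]
ft_force: [2.1, 1.8, -3.5]
width: 0.284
t 19.4 pos [0.5866 0.0459 0.1862] rot [ 3.141  0.    -0.004] F [ 2.1  1.8 -3.5] M [ 0.24 -0.63 -0.04] w 0.284 j [-0.09  0.54 -0.04  1.63  0.02  0.97 -1.71]
```

```bash
python3 -m pendant '[[0.42,0,0,0,0],[0.42,0,0,0,0],[0.42,0,0,0,0],[0.42,0,0,0,0],[0.42,0,0,0,0]]'; python3 - <<'E'
from h import *
d=snap("wrist","w27");status(d["state"]);crop(d,"w27c",150,80,190,140,4.2)
d=snap("side","s27");crop(d,"s27c",220,110,110,90,6)
E
```

```text
t: 19.9
ee_pos: [0.587, 0.046, 0.1859]
eef_rot: [3.141, 0.001, -0.004]
ft_force: [1.0, -0.1, -0.8]
width: 0.417
t 19.9 pos [0.587  0.046  0.1859] rot [ 3.141e+00  1.000e-03 -4.000e-03] F [ 1.  -0.1 -0.8] M [ 0.02 -0.02 -0.01] w 0.417 j [-0.09  0.54 -0.04  1.63  0.02  0.97 -1.71]
```

View pics/w27c.png

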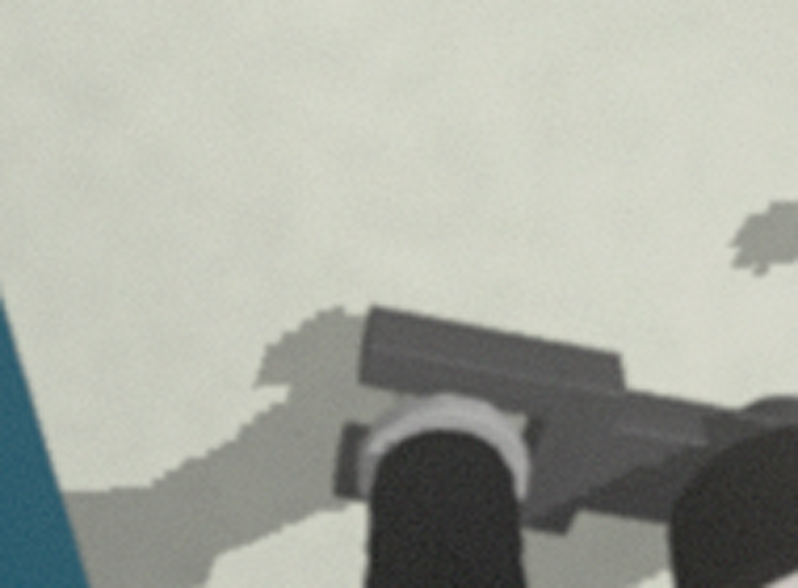

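View pics/s27c.png

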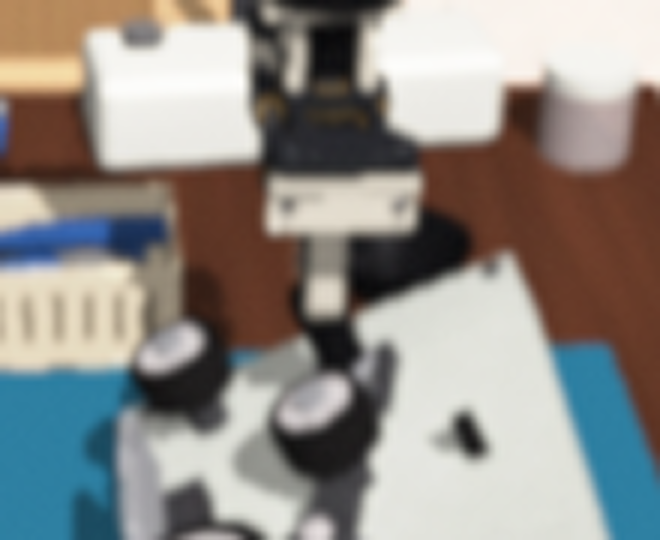

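```bash
python3 -m pendant '[[0.42,0,0,-15,0],[0.42,0,0,-35,0],[0.42,0,0,-60,0],[0.42,-20,0,-90,0],[0.42,-45,0,-110,0]]'; python3 - <<'E'
from h import *
d=snap("wrist","w28");status(d["state"]);crop(d,"w28c",170,60,170,140,4.6)
d=snap("side","s28");crop(d,"s28c",235,120,80,70,9)
d=snap("top","t28");crop(d,"t28c",200,90,100,80,8)
E
```

```text
t: 20.5
ee_pos: [0.5429, 0.0463, 0.2979]
eef_rot: [-3.141, -0.003, -0.004]
ft_force: [0.4, 1.0, 1.2]
width: 0.42
t 20.5 pos [0.5429 0.0463 0.2979] rot [-3.141e+00 -3.000e-03 -4.000e-03] F [0.4 1.  1.2] M [-0.05  0.05 -0.01] w 0.42 j [-0.1   0.37 -0.04  1.58  0.02  1.19 -1.72]
```

View pics/w28c.png

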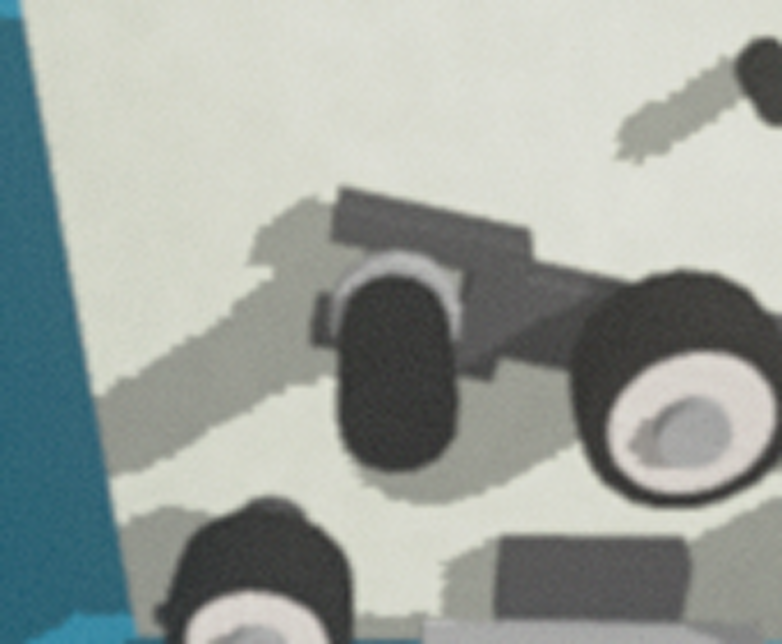

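View pics/s28c.png

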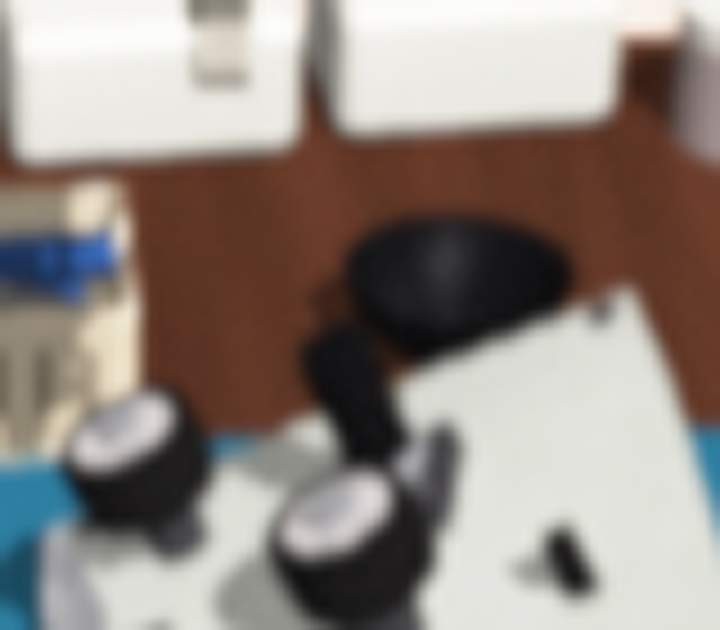

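View pics/t28c.png

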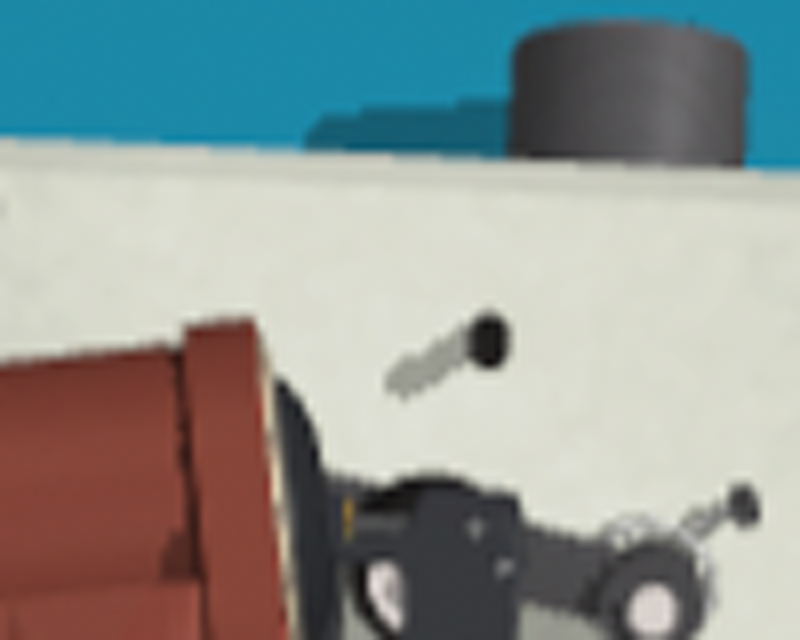

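```bash
python3 - <<'E'
from sw import *
from plant import mark_of
d=load("w28");s=load("s28")
Ci=lambda p:((p-[170,60])*4.6)
Si=lambda p:((p-[235,120])*9)
a=np.linspace(0,6.28,60)
def circ(h,r,lean,dx=0):
    # lean deg toward +x at top about mouth
    l=np.radians(lean);A=np.array([np.sin(l),0,np.cos(l)]);X=np.array([np.cos(l),0,-np.sin(l)])
    return [h0+M@((np.array([dx,0,0])+h*A+r*(np.cos(t)*X+np.sin(t)*np.array([0,1,0])))/1000) for t in a]
for off in (0,4,8):
  for lean in (-4,0,4):
    f=np.array([Ci(proj(d,p)) for p in circ(28+off,17,lean)+circ(22+off,17,lean)]);c=np.array([Ci(proj(d,p)) for p in circ(78+off,14,lean)])
    g=np.array([Si(proj(s,p)) for p in circ(78+off,14,lean)]);fs=np.array([Si(proj(s,p)) for p in circ(28+off,17,lean)])
    print(off,lean,"flange top",f[:,1].min().round(),"x",f[:,0].min().round(),f[:,0].max().round(),"cap bottom",c[:,1].max().round(),"x",c[:,0].min().round(),c[:,0].max().round(),"side cap top",g[:,1].min().round(),"xl",g[:,0].min().round(),"side fl xr",fs[:,0].max().round())
# tine model at angle th
E
```

```text
0 -4 flange top 258.0 x 321.0 453.0 cap bottom 498.0 x 325.0 447.0 side cap top 322.0 xl 263.0 side fl xr 403.0
0 0 flange top 250.0 x 321.0 454.0 cap bottom 482.0 x 324.0 447.0 side cap top 317.0 xl 276.0 side fl xr 409.0
0 4 flange top 242.0 x 321.0 454.0 cap bottom 465.0 x 323.0 448.0 side cap top 313.0 xl 289.0 side fl xr 415.0
4 -4 flange top 266.0 x 321.0 454.0 cap bottom 509.0 x 324.0 447.0 side cap top 313.0 xl 258.0 side fl xr 398.0
4 0 flange top 257.0 x 320.0 454.0 cap bottom 493.0 x 323.0 448.0 side cap top 308.0 xl 271.0 side fl xr 405.0
4 4 flange top 248.0 x 320.0 454.0 cap bottom 474.0 x 322.0 449.0 side cap top 304.0 xl 285.0 side fl xr 412.0
8 -4 flange top 275.0 x 320.0 454.0 cap bottom 520.0 x 323.0 447.0 side cap top 305.0 xl 253.0 side fl xr 393.0
8 0 flange top 264.0 x 320.0 455.0 cap bottom 503.0 x 322.0 448.0 side cap top 299.0 xl 267.0 side fl xr 401.0
8 4 flange top 254.0 x 319.0 455.0 cap bottom 484.0 x 321.0 449.0 side cap top 294.0 xl 281.0 side fl xr 408.0
```

```bash
python3 -m pendant '[[0,20,0,0,0],[0,46,0,0,0],[0,46,0,15,0],[0,46,0,35,0],[0,46,0,51,0]]'; python3 -m pendant '[[0,0,0,3,0],[0,0,0,6,0],[0,0,0,9,0],[0,0,0,11,0],[0,0,0,11,0]]';
```

```text
t: 21.15
ee_pos: [0.5881, 0.0458, 0.2423]
eef_rot: [3.141, 0.003, -0.004]
ft_force: [-0.0, -0.2, -0.3]
width: 0.042
t: 21.65
ee_pos: [0.5883, 0.0461, 0.2345]
eef_rot: [-3.141, -0.0, -0.004]
ft_force: [0.5, 0.7, -0.0]
width: 0.009
```

```bash
python3 -m pendant '[[0,0,0,1,0],[0,0,0,2,0],[0,0,0,3,0],[0,0,0,4,0],[0,0,0,4,0]]'; python3 -m pendant '[[0,0,0,1,0],[0,0,0,2,0],[0,0,0,2,0],[0,0,0,2,0],[0,0,0,2,0]]'
```

```text
t: 22.15
ee_pos: [0.5881, 0.0461, 0.2301]
eef_rot: [-3.142, 0.0, -0.004]
ft_force: [0.4, 0.3, -0.5]
width: 0.008
t: 22.65
ee_pos: [0.5882, 0.0461, 0.2283]
eef_rot: [-3.141, -0.0, -0.004]
ft_force: [-0.8, 0.6, -0.6]
width: 0.002
```

```bash
python3 -m pendant '[[0,0,0,1,0],[0,0,0,2,0],[0,0,0,3,0],[0,0,0,3,0],[0,0,0,3,0]]'; python3 - <<'E'
from h import *
d=snap("wrist","w29");status(d["state"]);crop(d,"w29c",170,80,170,140,4.6)
d=snap("side","s29");crop(d,"s29c",235,120,80,70,9)
E
```

```text
t: 23.15
ee_pos: [0.5882, 0.0461, 0.2252]
eef_rot: [3.142, 0.0, -0.004]
ft_force: [-0.5, -0.5, 0.1]
width: 0.003
t 23.15 pos [0.5882 0.0461 0.2252] rot [ 3.142  0.    -0.004] F [-0.5 -0.5  0.1] M [ 0.01  0.01 -0.01] w 0.003 j [-0.09  0.5  -0.04  1.57  0.02  1.07 -1.71]
```

View pics/s29c.png

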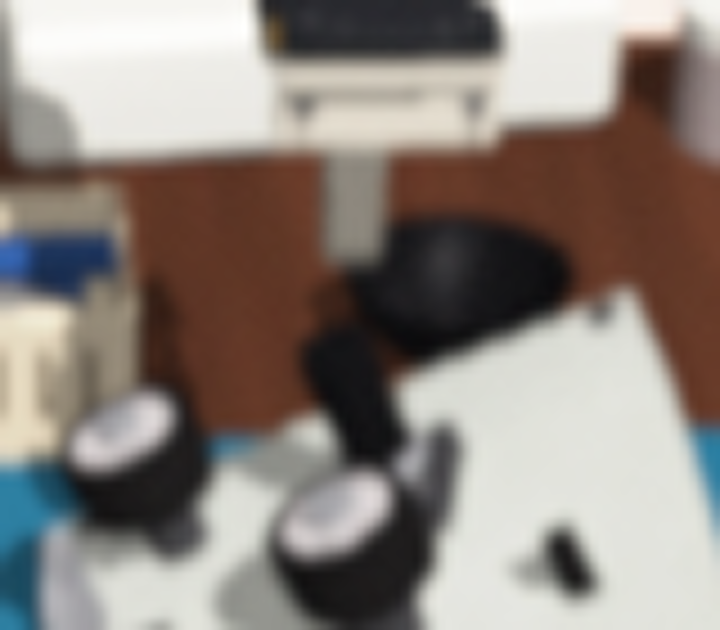

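View pics/w29c.png

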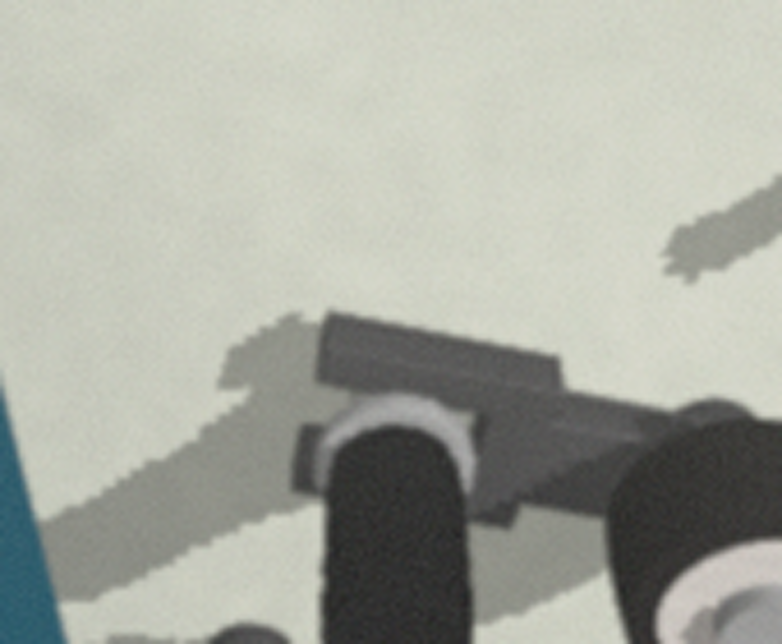

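```bash
python3 - <<'E'
from sw import *
from plant import mark_of
s=load("s29");Si=lambda p:((p-[235,120])*9)
print("fingertip",Si(proj(s,[.588,.046,.203])),"front face",Si(proj(s,[.588,.030,.203])),"TCP",Si(proj(s,[.588,.046,.2252])))
for off in(-10,-5,0): 
  for lean in (0,3): 
    l=np.radians(lean);A=np.array([np.sin(l),0,np.cos(l)]);print(off,lean,"cap centre",Si(proj(s,h0+M@(A*(78+off))/1000)),h0+M@(A*(78+off))/1000)
for c in("wrist","side"):
  for n in("pin_grip","pin_tip","fork"):
    for m in mark_of(c,n)[:6]:
        p=np.array(m["location"])
        if np.linalg.norm(p-h0)<.15: print(c,n,np.round(p,4),round(m["conf"],2),"deck",np.round(1000*(M.T@(p-h0)),1))
E
```

```text
fingertip [336.98761005 339.78218754] front face [341.50248863 362.16092436] TCP [339.3641354  284.70279014]
-10 0 cap centre [322.55378819 363.19675975] [0.5832077  0.04626655 0.19339082]
-10 3 cap centre [331.80295237 359.60239521] [0.58647226 0.04622705 0.19481039]
-5 0 cap centre [317.10003258 352.22080263] [0.58109477 0.04629212 0.19792236]
-5 3 cap centre [327.0472138  348.34804731] [0.58459936 0.04624972 0.19944631]
0 0 cap centre [311.62368895 341.19938598] [0.57898183 0.04631769 0.2024539 ]
0 3 cap centre [322.27141122 337.04621841] [0.58272646 0.04627238 0.20408223]
wrist pin_grip [0.5924 0.0442 0.1846] 0.88 deck [ 4.6 -2.  56.1]
wrist fork [0.6096 0.0428 0.1489] 0.67 deck [ 5.2 -3.1 16.5]
side pin_grip [0.5938 0.0442 0.1825] 0.42 deck [ 5.  -1.9 53.6]
side fork [0.6117 0.0467 0.1477] 0.96 deck [ 6.5  0.8 14.6]
```

```bash
python3 -m pendant '[[0,0,0,1,0],[0,0,0,2,0],[0,0,0,3,0],[0,0,0,3,0],[0,0,0,3,0]]'
```

```text
t: 24.05
ee_pos: [0.5882, 0.046, 0.2222]
eef_rot: [-3.142, 0.0, -0.004]
ft_force: [0.7, 0.7, 0.6]
width: 0.007
```

```bash
python3 - <<'E'
from h import *
d=snap("wrist","w30");status(d["state"]);cv2.imwrite("pics/w30.png",d["image"][:,:,::-1])
d=snap("side","s30");crop(d,"s30c",255,130,50,50,12)
E
```

```text
t 24.05 pos [0.5882 0.046  0.2222] rot [-3.142  0.    -0.004] F [0.7 0.7 0.6] M [ 0.02  0.04 -0.  ] w 0.007 j [-0.09  0.5  -0.04  1.58  0.02  1.06 -1.71]
```

View pics/w30.png

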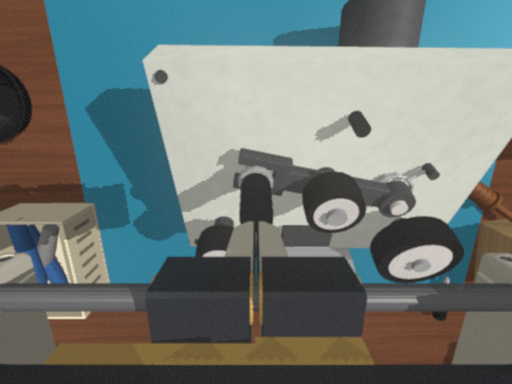

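View pics/s30c.png

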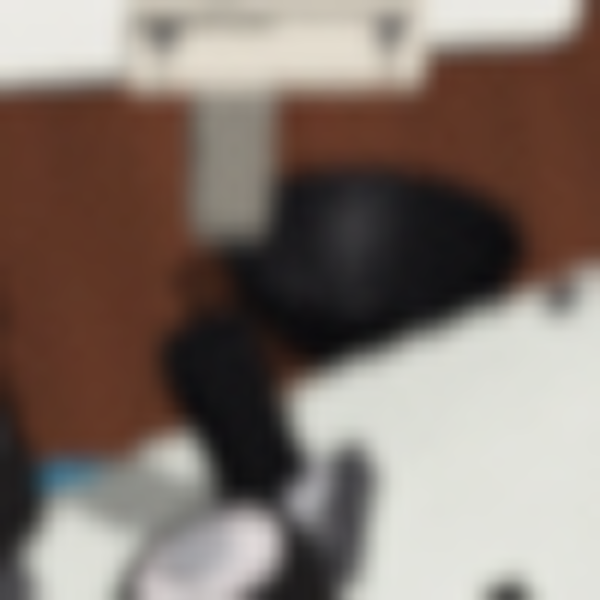

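```bash
python3 -m pendant '[[0,0,0,2,0],[0,0,0,4,0],[0,0,0,6,0],[0,0,0,8,0],[0,0,0,8,0]]'; python3 -m pendant '[[0,0,0,1,0],[0,0,0,2,0],[0,0,0,3,0],[0,0,0,4,0],[0,0,0,4,0]]'
```

```text
t: 24.65
ee_pos: [0.5879, 0.0461, 0.2138]
eef_rot: [3.142, 0.001, -0.004]
ft_force: [0.5, -0.3, 0.0]
width: 0.001
t: 25.15
ee_pos: [0.5881, 0.0461, 0.2101]
eef_rot: [-3.142, 0.0, -0.004]
ft_force: [0.2, 0.3, 0.1]
width: 0.006
```

```bash
python3 -m pendant '[[0,0,0,1,0],[0,0,0,2,0],[0,0,0,3,0],[0,0,0,4,0],[0,0,0,5,0]]'; python3 - <<'E'
from h import *
d=snap("side","s31");status(d["state"]);crop(d,"s31c",255,130,50,50,12)
E
```

```text
t: 25.65
ee_pos: [0.5882, 0.0461, 0.2051]
eef_rot: [-3.142, 0.0, -0.004]
ft_force: [0.2, 0.9, 0.8]
width: 0.005
t 25.65 pos [0.5882 0.0461 0.2051] rot [-3.142  0.    -0.004] F [0.2 0.9 0.8] M [ 0.05  0.03 -0.03] w 0.005 j [-0.09  0.52 -0.04  1.6   0.02  1.02 -1.71]
```

View pics/s31c.png

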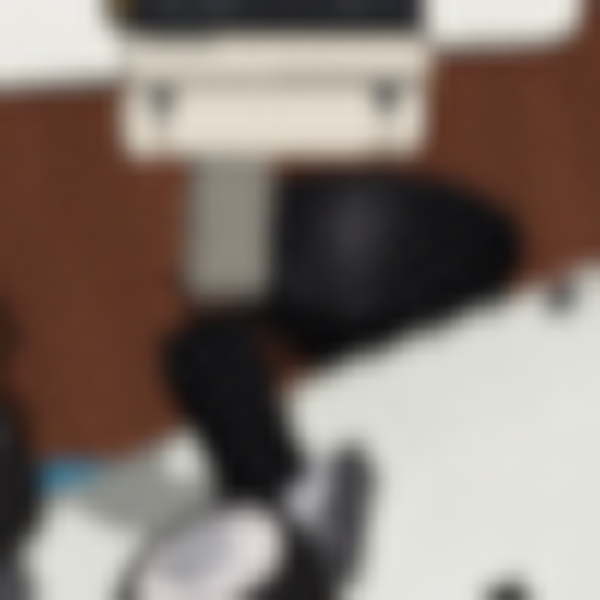

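```bash
python3 -m pendant '[[0,0,0,1,0],[0,0,0,2,0],[0,0,0,3,0],[0,0,0,4,0],[0,0,0,4,0]]'; python3 -m pendant '[[0,0,0,1,0],[0,0,0,2,0],[0,0,0,2,0],[0,0,0,2,0],[0,0,0,2,0]]'
```

```text
t: 26.2
ee_pos: [0.5881, 0.046, 0.2011]
eef_rot: [-3.142, 0.0, -0.004]
ft_force: [-0.4, -0.0, 0.5]
width: 0.009
t: 26.7
ee_pos: [0.5882, 0.0461, 0.1993]
eef_rot: [-3.142, -0.0, -0.004]
ft_force: [0.3, 0.2, -0.1]
width: 0.006
```

```bash
python3 -m pendant '[[0,0,0,1,0],[0,0,0,2,0],[0,0,0,3,0],[0,0,0,4,0],[0,0,0,4,0]]'; python3 - <<'E'
from h import *
d=snap("side","s32");status(d["state"]);crop(d,"s32c",255,130,50,50,12)
d=snap("wrist","w32");crop(d,"w32c",170,120,170,140,4.6)
E
```

```text
t: 27.2
ee_pos: [0.5882, 0.0461, 0.1956]
eef_rot: [-3.141, -0.0, -0.004]
ft_force: [-0.7, 0.2, 2.5]
width: 0.008
t 27.2 pos [0.5882 0.0461 0.1956] rot [-3.141 -0.    -0.004] F [-0.7  0.2  2.5] M [ 0.    0.21 -0.01] w 0.008 j [-0.09  0.53 -0.04  1.62  0.02  1.   -1.71]
```

View pics/s32c.png

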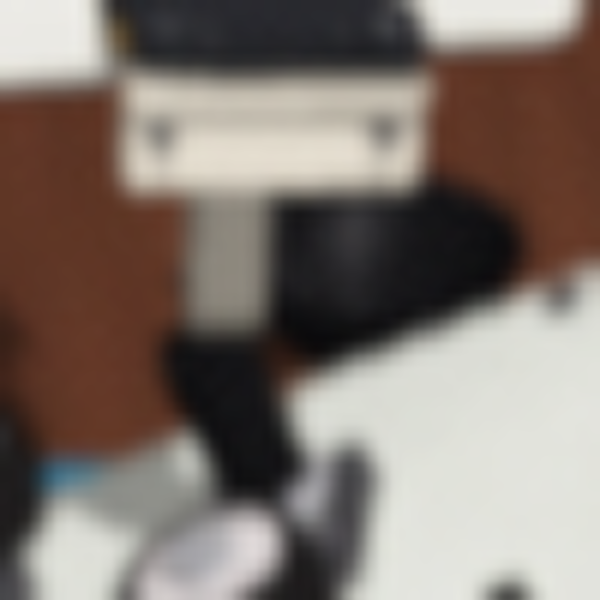

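View pics/w32c.png

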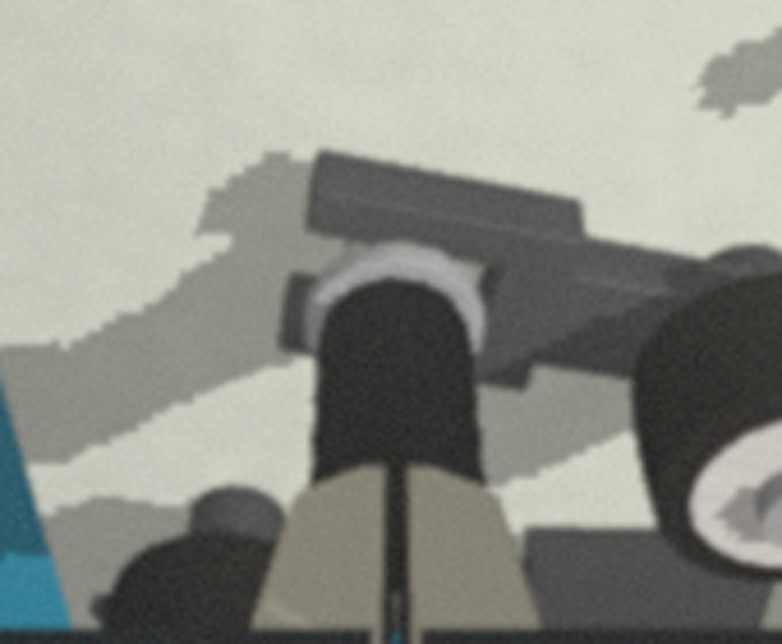

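```bash
python3 -m pendant '[[0,0,0,1,0],[0,0,0,2,0],[0,0,0,2.5,0],[0,0,0,2.5,0],[0,0,0,2.5,0]]'
```

```text
t: 27.8
ee_pos: [0.5884, 0.0463, 0.1949]
eef_rot: [-3.141, -0.002, -0.004]
ft_force: [-3.1, -0.4, 9.9]
width: 0.003
```

```bash
python3 -m pendant '[[0,0,0,1,0],[0,0,0,2.5,0],[0,0,0,2.5,0],[0,0,0,2.5,0],[0,0,0,2.5,0]]';python3 -m pendant '[[0,0,0,-8,0],[0,0,0,-20,0],[0,0,0,-45,0],[0,0,0,-80,0],[0,-30,0,-100,0]]'; python3 -m pendant '[[0,-45,0,-20,0],[0,-90,0,-20,0],[0,-110,0,-20,0],[0,-110,0,-20,0],[0,-110,0,-20,0]]'; python3 - <<'E'
from sw import *
from plant import mark_of
d=snap("top","t33");status(d["state"]);crop(d,"t33c",180,80,150,130,5)
d=snap("side","s33");crop(d,"s33c",160,110,190,180,4)
for c in("top","side"):
  for n in("pin_grip","fork"):
    for m in mark_of(c,n)[:6]:
        p=np.array(m["location"])
        if np.linalg.norm(p-h0)<.15: print(c,n,np.round(p,4),round(m["conf"],2),"deck",np.round(1000*(M.T@(p-h0)),1))
for n in ["basket","control_unit","bowl"]: print(n,[np.round(m["location"],3).tolist() for m in mark_of("top",n)][:2])
E
```

```text
t: 28.3
ee_pos: [0.5878, 0.0469, 0.1941]
eef_rot: [-3.14, -0.001, -0.004]
ft_force: [-6.9, 0.2, 18.3]
width: 0.006
t: 28.8
ee_pos: [0.5615, 0.046, 0.2921]
eef_rot: [-3.141, -0.006, -0.005]
ft_force: [-0.6, 0.8, 0.4]
width: 0.004
t: 29.3
ee_pos: [0.449, 0.0466, 0.3107]
eef_rot: [-3.141, -0.002, -0.004]
ft_force: [0.7, -0.6, 0.0]
width: 0.006
t 29.3 pos [0.449  0.0466 0.3107] rot [-3.141e+00 -2.000e-03 -4.000e-03] F [ 0.7 -0.6  0. ] M [ 0.04 -0.02  0.01] w 0.006 j [-0.11  0.2  -0.05  1.79  0.01  1.15 -1.74]
top pin_grip [0.5953 0.0469 0.181 ] 0.62 deck [ 5.7  0.8 51.7]
top pin_grip [0.61   0.0471 0.1481] 0.33 deck [ 5.1  1.2 15.6]
top fork [0.6098 0.0488 0.1479] 0.77 deck [ 4.8  2.9 15.5]
side pin_grip [0.5935 0.0467 0.1807] 0.52 deck [ 4.   0.6 52.2]
side fork [0.6106 0.0459 0.1477] 0.58 deck [ 5.5 -0.  15. ]
basket [[0.449, 0.367, 0.001]]
control_unit [[0.68, -0.382, 0.003]]
bowl [[0.684, 0.397, -0.003]]
```

View pics/t33c.png

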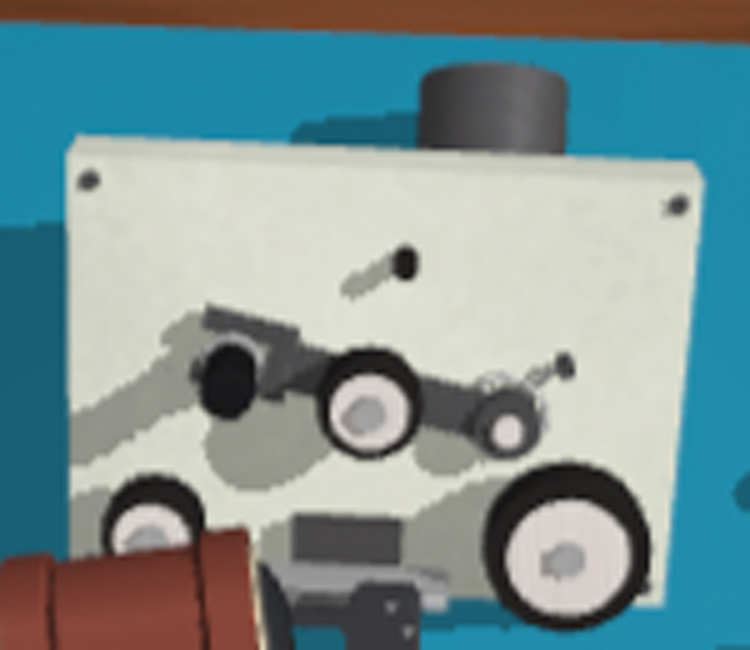

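View pics/s33c.png

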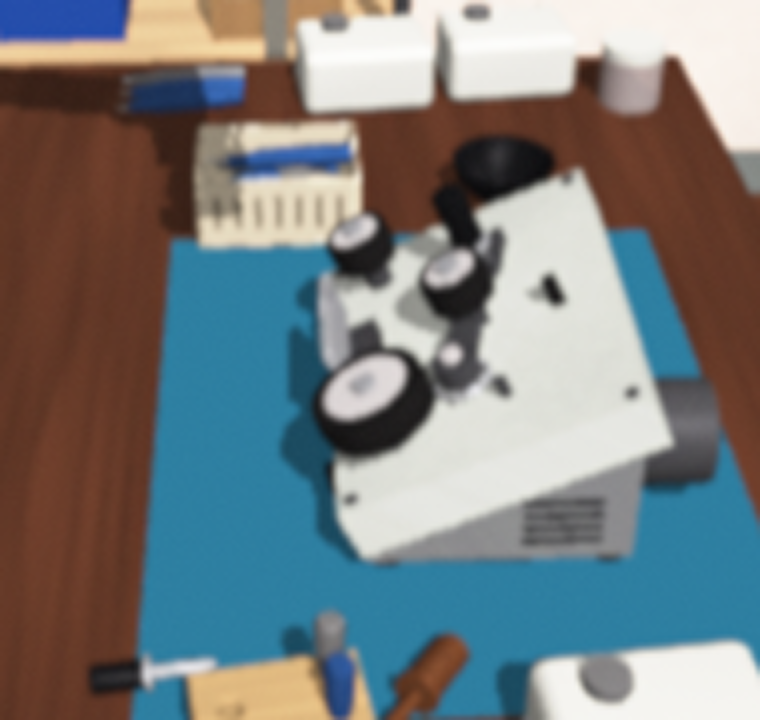

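```bash
python3 - <<'E'
from h import *
for t in ("s5","s6","s8","s33"):
    d=load(t);crop(d,"q_"+t,150,210,200,140,2)
a=[cv2.imread(f"pics/q_{t}.png") for t in ("s5","s6","s8","s33")]
cv2.imwrite("pics/q.png",np.vstack([np.hstack(a[:2]),np.hstack(a[2:])]))
E
```

```text
(no output)
```

View pics/q.png

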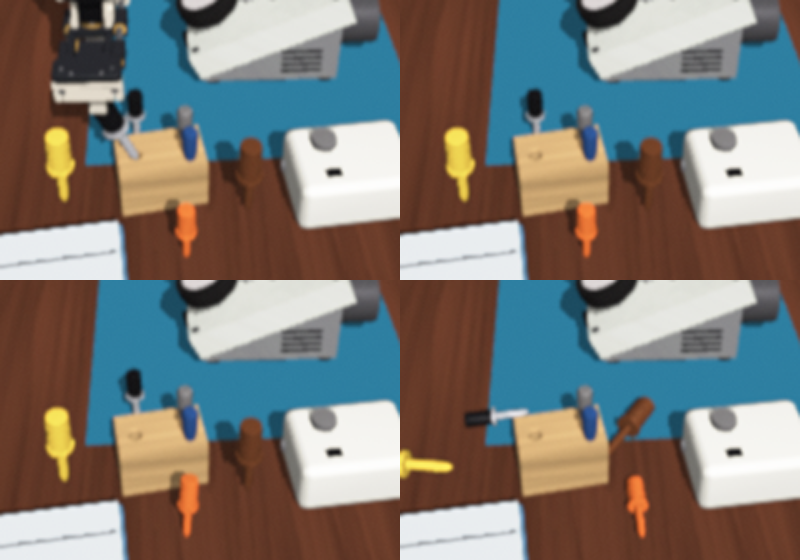

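```bash
python3 -c "
from plant import finish_job
print(finish_job())"
```

```text
the job is handed in; nothing more can be done
None
```

I put the pin through the tension arm's fork and into the locking hole, let go, and the arm stays locked back. I handed the job in at about 29 s.

**What I did**
- I took the larger black pin from the stand.
- The first swing failed: under the spring load the pin slipped in the pads to about 45°.
- I straightened it against the fork with the arm resting on its stop, and turned the gripper so the jaws took the spring load.
- I then swung the arm with the pin vertical, lowered its tip into the hole, turned the gripper back, tilted the pin to the deck's normal and pushed it in until it stopped hard.

**Last checks**
- **Seating:** the push along the pin met a firm stop at about 18 N. Pressing on its top with the closed fingers at about 18 N vertically moved it less than 1 mm.
- **Height:** the pin's grip centre measured 52 mm above the deck, against 53 mm when fully home.
- **Arm:** the top and side pictures show it at the hole. The fork is about 5 mm up the slope from the hole, which fits the 4 mm of play in the notch plus measuring error.
- **Basket, control unit and bowl:** they measured where they were at the start, to within the measuring error.
- **Robot:** it was clear of everything when I handed in.

**Disagreements**
- **Finger length:** the closed fingers touched the pin's top about 30 mm lower than the stated fingertip reach predicted. I did not explain this.
- **Look-alike pins:** all four (small black, yellow, orange and brown) had fallen over by the end. They were still upright at about 8 s, and I did not work near them after that. They had been balancing on their tips, and I think they toppled by themselves.

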